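# Put away the polishing wheels

## Task

Put the polishing wheels away: first move the brush that was left in the wooden case to the aluminium tray, then stack every polishing wheel on the bench neatly centred on the white plate inside the case, in grit order from the bottom up: black, green, blue, yellow, white (skip any that are missing). When all are stacked, gently lower the hinged lid until it is fully closed, without letting it slam. Do not disturb the other things on the bench.

Things in the scene. Friction and masses are not known exactly. Their poses are not given: they have to be found in the camera images.
- case: Open square storage case of pale wood, fixed to the bench, outer 210 x 210 x 40 mm high, walls and floor 5 mm. Origin: centre of its underside; z up. Its lid is hinged along its +x rim.
- case_plate (a point): Centre of the upper face of the round white plate (180 mm across, 6 mm thick) fixed to the middle of the case's floor; 11 mm above the bench. Axes as those of the case.
- case_lid (a joint): Angle of the case's lid, rad: 0 closed flat on the rim, 1.57 upright, up to 2.2 leaning back. Stiff hinge: the lid stays where it is left and must be pushed all the way (about 3 N). The lid is a brown wooden box lid 210 x 210 mm and 55 mm deep (5 mm walls, 6 mm top), so that the closed case is 95 mm high.
- case_lid_hinge (a point): Point on the hinge axis, middle of the case's +x rim, at the lid's open lower edge (40 mm above the bench). The axis runs along the case's y.
- case_lid_handle (a point): Grip point of the brass knob on the lid's outer face, 180 mm from the hinge axis, mid width, 35 mm off the face (90 mm above the lid's lower edge).
- tray: Shallow aluminium tool tray, fixed, outer 160 (x) x 100 (y) x 25 mm high, walls and floor 4 mm. Origin: centre of its underside.
- brush: Wooden bench brush 120 mm long (x), 22 mm wide (y), handle 16 mm thick, with an upturned brass bristle pad 50 mm long and 7 mm high on the +x half. Origin: centre of its underside. It starts lying on the plate in the case.
- wheel_black: Black polishing wheel: flat disc 66 mm in diameter, 14 mm thick, steel-coloured hub mark, 60 g. Origin: centre of its underside. May be absent.
- wheel_green: Green polishing wheel: flat disc 66 mm in diameter, 14 mm thick, steel-coloured hub mark, 60 g. Origin: centre of its underside. May be absent.
- wheel_blue: Blue polishing wheel: flat disc 66 mm in diameter, 14 mm thick, steel-coloured hub mark, 60 g. Origin: centre of its underside. May be absent.
- wheel_yellow: Yellow polishing wheel: flat disc 66 mm in diameter, 14 mm thick, steel-coloured hub mark, 60 g. Origin: centre of its underside. May be absent.
- wheel_white: White polishing wheel: flat disc 66 mm in diameter, 14 mm thick, steel-coloured hub mark, 60 g. Origin: centre of its underside. May be absent.
- ring_box: Bystander: small red ring box, 55 x 55 x 40 mm. Origin: centre of its underside.
- jar: Bystander: glass jar, 80 mm across, 110 mm high. Origin: centre of its underside.
- can: Bystander: yellow gas can, 56 mm across, 160 mm high. Origin: centre of its underside.
- bowl: Bystander: white bowl with coloured stones, 100 mm across, 35 mm high. Origin: centre of its underside.
- brick: Bystander: white soldering block, 100 x 70 x 18 mm. Origin: centre of its underside, long along x.
- tape: Bystander: roll of green tape, 90 mm across, 45 mm high. Origin: centre of its underside.
- pliers: Bystander: pliers with blue grips, 140 mm long. Origin: centre of its underside, long along x.
Things that resemble listed ones, but are neither listed nor needed, are in the scene too. What is shaped like the wheel_blue but orange is not meant.

How it is judged:
By the outcome, as a careful person would: the job done as asked, in the order asked, and still so for the second after the job is handed in, with the robot touching nothing.
Of wheel_black, wheel_green, wheel_blue, wheel_yellow, wheel_white only 3 to 5 are there at a start; the rules pass over those that are not, and their reading is None.
At some moment in a run one of brush may be knocked a few centimetres aside while the robot is not near it.
Once in a run the grip may slacken for a moment while it holds something.
It also fails if it takes over 210 s, if anything falls off the work surface, if the arm or the gripper's body presses on something with over 40 N, if the wrist force passes 120 N, or if a joint passes its speed limit or range.

## Robot

A 6-joint arm with a two-finger parallel gripper is mounted at the origin on the work surface. World frame = base frame: x ahead of the robot, y to its left, z up, the work surface at z = 0. Lengths are in m, angles in rad, forces in N, time in s.
With the tool pointing down it reaches from about 0.3 to 0.775 m from the base axis. Payload 14.6 kg.
Tool frame: the origin (TCP) lies on the centre line of the jaws, within the pads' length; the fingertips stand 11 mm ahead of it and the grasp point (between the pads) lies 8 mm behind it; z points along the fingers, y is the line along which they close (so a half turn about z gives the same grasp; the last joint's range is limited). The gripper opens to 94 mm and grips with 3 to 60 N. Pads are 16 mm wide; open, the fingers measure 119 mm over their backs; the gripper's body (75 mm by 177 mm) begins 78 mm behind the grasp point.
Start: joints at [-1.265, 0.3, 1.521, -0, 1.321, -0.067], TCP at [0.2, -0.512, 0.216] pointing down, gripper open.
Joint ranges: [-3.03, 3.03], [-0.79, 2.21], [0.23, 2.52], [-1.04, 4.18], [0, 3.07], [-2.55, 2.55]. Speed limits (rad/s): [2.22, 2.22, 2.57, 3.14, 3.14, 3.14].

## Interface

Orientations are given as [roll, pitch, yaw] about the fixed x, y, z axes, in that order (R = Rz(yaw) Ry(pitch) Rx(roll)).
In Python, from plant import bot, vision gives the robot as it stands. The module is installed in compiled form; this text tells all that it offers.
- The arm moves only by the tool move_arm, never from a script. Its argument "deltas" is a list of rows, each a list of 7 numbers: the shift along the tool's x, y, z each as a share of 100 mm, from -1 to 1, then the turn, a rotation vector about the tool's x, y, z each as a share of pi/2 rad, from -1 to 1, then the opening, from 0 (shut) to 1 (fully open). A call has 1 to 20 rows; each row is the pose to reach, as a shift and turn from the pose commanded when the call began, along the tool's axes at that moment; what a row does not reach only later rows make up. A row lasts 1/8 s, in which the tool goes at most 62.5 mm and 10.7 degrees, less where a joint would pass 70% of its speed; a pose out of reach is approached as far as the arm can. A call with a number of a shift or a turn outside -1 to 1 is refused whole. A call with a gripper value outside its range is refused whole. The fingers move at their own pace and stop on an object; the grip force is fixed at half the most. Time passes only in rows, so rows that repeat a pose let the fingers close. It gives the time, the measured TCP pose, the force, the opening and the grip force at its end, in the units of the state.
- bot.sense(): the state, without advancing time (a new reading comes with each control period).
- vision.snapshot(name): name is "scene" or "top" or "wrist"; returns (picture, depth): 384x512x3 uint8, blue, green, red; 384x512 float32, m along the optical axis (not along the pixel's ray), 0 where there is no reading.
- vision.camera_model(name): a dict with "camera_matrix" (3x3 intrinsics, pixels), "xyz" and "attitude" of the camera in the world; the wrist camera has in their place "mount" (4x4, takes a point from camera to tool coordinates, whose origin is the TCP and whose axes are the flange's). Camera axes: x right, y up, looking along -z (the intrinsics and any distortion apply to the point x, -y, -z); pixel columns grow to the right and rows downward; lengths in m; the calibration is good to about 2 mm. A picture is of the moment at which its call begins: read the wrist's pose just before it. camera_model takes no time and is no camera call.
- bot.job_done(): hands the job in; it is judged then, once.
The state is a dict: "time": time; "q": joint angles; "joint_velocities": joint speeds; "joint_efforts": joint torques, N m; "tcp_pos": TCP position; "ee_rot": TCP orientation; "ft_force": force on the tool from outside, world axes, zero at the start; "torque": the same for the moment, N m; "width": opening from 0.0 (shut) to 1.0 (fully open); "grasp_force": force on a finger pad.
Only numpy, scipy, OpenCV 4.12 (cv2) and the standard library are available. Lean on these libraries where they do the work, as an engineer would, in place of code of your own. Each camera call takes 0.05 s, during which the arm holds its last target. There are 200 camera calls.

## Working session

There is one attempt and no reset: what is moved stays moved. The work goes in short steps, Python scripts to look and compute and a tool call to move; the robot and the scene stay as the last step left them, time stands still between calls to the robot, and variables do not carry over. Pictures are saved under pics/ and viewed, at most 14 in all, crops included, and the job is handed in when it is done.

Besides the shell and the picture viewer there is one more tool, called after "Emit:" as name(argument=value, ...) on one line, values as JSON. move_arm: Moves the arm, as the interface text tells. Its arguments: {"type":"object","properties":{"deltas":{"type":"array","items":{"type":"array","items":{"type":"number"}}}},"required":["deltas"]}

```bash
mkdir -p pics; ls
python3 - <<'E'
from plant import bot, vision
import cv2, numpy as np
s=bot.sense(); print({k:np.round(v,3) for k,v in s.items()})
for n in("scene","top","wrist"):
    im,d=vision.snapshot(n); cv2.imwrite(f"pics/{n}0.png",im); np.save(f"{n}0.npy",d)
    m=vision.camera_model(n); print(n,m)
E
```

```text
pics
{'time': np.float64(0.0), 'q': array([-1.265,  0.3  ,  1.522,  0.   ,  1.321, -0.067]), 'joint_velocities': array([-0.001, -0.   , -0.001, -0.001,  0.   , -0.   ]), 'joint_efforts': array([ 0.0000e+00, -5.3181e+01, -3.5274e+01,  7.1000e-02,  2.4000e-02,
       -0.0000e+00]), 'tcp_pos': array([ 0.2  , -0.512,  0.216]), 'ee_rot': array([-3.14 , -0.   ,  0.373]), 'ft_force': array([ 0.748, -0.308,  0.001]), 'torque': array([0.007, 0.016, 0.009]), 'grasp_force': np.float64(0.0), 'width': np.float64(1.0)}
scene {'camera_matrix': array([[368.50315069,   0.        , 257.0859103 ],
       [  0.        , 368.50315069, 190.93774286],
       [  0.        ,   0.        ,   1.        ]]), 'xyz': array([1.40993985, 0.39193463, 0.7949436 ]), 'attitude': array([ 0.96314326, -0.00949444,  1.99224308])}
top {'camera_matrix': array([[460.35841754,   0.        , 255.24767604],
       [  0.        , 460.35841754, 193.48373716],
       [  0.        ,   0.        ,   1.        ]]), 'xyz': array([ 0.32570602, -0.03948252,  1.48619993]), 'attitude': array([ 0.11514237,  0.02094979, -1.5662548 ])}
wrist {'camera_matrix': array([[266.25120038,   0.        , 252.12053184],
       [  0.        , 266.25120038, 192.10458821],
       [  0.        ,   0.        ,   1.        ]]), 'mount': array([[ 6.27704391e-04,  9.73260636e-01,  2.29702720e-01,
         6.53297532e-02],
       [ 9.99999735e-01, -5.26023835e-04, -5.03894477e-04,
         2.75174451e-04],
       [-3.69591553e-04,  2.29702976e-01, -9.73260708e-01,
        -1.67779934e-01],
       [ 0.00000000e+00,  0.00000000e+00,  0.00000000e+00,
         1.00000000e+00]])}
```

View pics/top0.png

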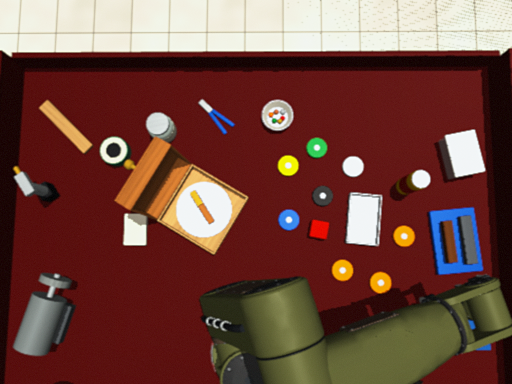

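View pics/scene0.png

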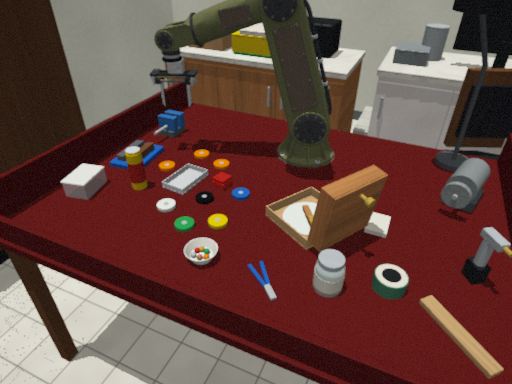

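The top view shows all five wheels: green (316,148), yellow (288,165), white (353,166), black (322,195) and blue (288,219). The tray is at (364,219), the case plate at (203,208) with the brush on it, and the lid is upright to the upper left, around (155,185). The scene view agrees, with the knob at (369,201).

```bash
cat > h.py <<'E'
from plant import bot, vision
import cv2, numpy as np
from scipy.spatial.transform import Rotation as Ro
def cam(n,s=None):
    m=vision.camera_model(n); K=m["camera_matrix"]
    if n=="wrist":
        s=s or bot.sense(); T=np.eye(4); T[:3,:3]=Ro.from_euler("xyz",s["ee_rot"]).as_matrix(); T[:3,3]=s["tcp_pos"]
        T=T@m["mount"]; return K,T[:3,:3],T[:3,3]
    return K,Ro.from_euler("xyz",m["attitude"]).as_matrix(),m["xyz"]
def rays(c,px):
    K,R,t=c; px=np.atleast_2d(px).astype(float)
    d=np.c_[(px[:,0]-K[0,2])/K[0,0],-(px[:,1]-K[1,2])/K[1,1],-np.ones(len(px))]
    return d@R.T
def onz(c,px,z):
    d=rays(c,px); return c[2]+d*((z-c[2][2])/d[:,2])[:,None]
def cloud(c,D):
    v,u=np.indices(D.shape); px=np.c_[u.ravel(),v.ravel()]
    return (c[2]+rays(c,px)*D.ravel()[:,None]).reshape(*D.shape,3)
def snap(n):
    s=bot.sense(); im,D=vision.snapshot(n); return im,D,cam(n,s)
RNG={"green":((45,100,60),(80,255,255)),"yellow":((25,120,120),(33,255,255)),"blue":((100,120,80),(125,255,255)),
 "orange":((8,150,120),(22,255,255)),"red":((0,200,90),(6,255,255)),"white":((0,0,185),(180,60,255)),"black":((0,0,0),(180,90,75))}
def blobs(im,name,amin=60):
    m=cv2.inRange(cv2.cvtColor(im,cv2.COLOR_BGR2HSV),*[np.array(x) for x in RNG[name]])
    cs,_=cv2.findContours(m,cv2.RETR_EXTERNAL,cv2.CHAIN_APPROX_NONE)
    return [c for c in cs if cv2.contourArea(c)>amin]
E
python3 - <<'E'
from h import *
np.set_printoptions(precision=4,suppress=True)
im=cv2.imread("pics/top0.png");D=np.load("top0.npy");c=cam("top")
P=cloud(c,D)
print("bench z",[P[v,u] for u,v in((240,120),(100,270),(400,130))])
for n in RNG:
    for b in blobs(im,n):
        w=onz(c,b[:,0],.014)[:,:2].astype(np.float32)
        (x,y),r=cv2.minEnclosingCircle(w); px=b[:,0].mean(0)
        if r<.12: print(n,px.round(),"circ",round(x,4),round(y,4),"r",round(r,4),"rect",cv2.minAreaRect(w))
# case
reg=np.zeros(D.shape,bool);reg[130:260,110:255]=1
Q=P[reg]; rim=Q[(Q[:,2]>.030)&(Q[:,2]<.047)]
print("rim",len(rim),cv2.minAreaRect(rim[:,:2].astype(np.float32)))
for nm in("top","scene"):
    i2=cv2.imread(f"pics/{nm}0.png");P2=cloud(cam(nm),np.load(f"{nm}0.npy"))
    hi=P2[(P2[...,2]>.06)&(abs(P2[...,0]-.43)<.2)&(abs(P2[...,1]-.22)<.14)]
    print(nm,len(hi),hi.min(0),hi.max(0))
    np.save(f"hi_{nm}.npy",hi)
big=cv2.resize(im[120:270,100:260],None,fx=4,fy=4,interpolation=cv2.INTER_CUBIC);cv2.imwrite("pics/case0.png",big)
E
```

```text
bench z [array([0.7398, 0.0436, 0.0097]), array([0.2493, 0.488 , 0.0057]), array([ 0.7066, -0.4798,  0.0062])]
green [316. 148.] circ 0.6469 -0.2054 r 0.0338 rect ((0.6467268466949463, -0.20461313426494598), (0.06498505920171738, 0.06286684423685074), 89.97265625)
yellow [288. 165.] circ 0.5887 -0.1125 r 0.0343 rect ((0.589019775390625, -0.11192607134580612), (0.06151323765516281, 0.06569547206163406), 89.93515014648438)
blue [288. 220.] circ 0.4125 -0.1131 r 0.0338 rect ((0.41238346695899963, -0.11375206708908081), (0.06491479277610779, 0.06596465408802032), 37.019866943359375)
blue [220. 121.] circ 0.7395 0.1078 r 0.0472 rect ((0.7393710017204285, 0.1097973957657814), (0.08790548145771027, 0.04665660858154297), 44.766666412353516)
orange [380. 282.] circ 0.2174 -0.4011 r 0.0349 rect ((0.21758639812469482, -0.4015573263168335), (0.06544467806816101, 0.06818143278360367), 88.6279525756836)
orange [342. 270.] circ 0.2547 -0.2825 r 0.0351 rect ((0.2548726797103882, -0.281263142824173), (0.06775838881731033, 0.06700494885444641), 44.79253005981445)
orange [404. 236.] circ 0.3626 -0.4788
[... 3927 characters left out ...]
lack [ 41. 188.] circ 0.524 0.6942 r 0.0688 rect ((0.5093699097633362, 0.7008335590362549), (0.13417109847068787, 0.061658553779125214), 65.74934387207031)
black [113. 150.] circ 0.639 0.4586 r 0.0229 rect ((0.6399065256118774, 0.4591316878795624), (0.043658770620822906, 0.03958610072731972), 2.2201929092407227)
black [446. 159.] circ 0.6109 -0.6233 r 0.0644 rect ((0.6106639504432678, -0.6221445798873901), (0.12835168838500977, 0.020415015518665314), 11.432818412780762)
rim 1796 ((0.5284169912338257, 0.25346052646636963), (0.5000671148300171, 0.2529614567756653), 47.16248321533203)
top 2340 [0.4098 0.1973 0.06  ] [0.6273 0.3599 0.2576]
scene 3553 [0.4203 0.2005 0.0601] [0.6299 0.36   0.2522]
```

View pics/case0.png

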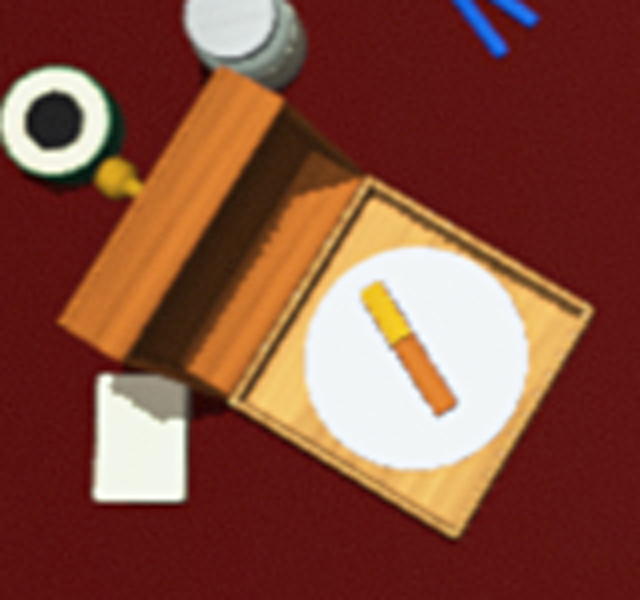

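The crop shows the case corners at (370,180), (593,310), (455,538) and (232,402) in crop pixels. The brush runs from its bristle end at (372,287) to (447,410). The knob is at (115,178), beside the tape roll.

```bash
cat >> h.py <<'E'
def plan(wps,s=None):
    """wps: (x,y,z,yaw) -> per-waypoint delta from previous pose in tool axes (share 100mm) and yaw turn share"""
    s=s or bot.sense(); p=np.array(s["tcp_pos"]);R=Ro.from_euler("xyz",s["ee_rot"])
    for w in wps:
        Rn=Ro.from_euler("xyz",[np.pi,0,w[3]]); t=(R.inv()*Rn).as_rotvec()/(np.pi/2)
        d=R.inv().apply(np.array(w[:3])-p)/.1
        print("to",np.round(w,3),"shift",d.round(2),"turn",t.round(3)); p=np.array(w[:3]);R=Rn
E
python3 - <<'E'
from h import *
np.set_printoptions(precision=4,suppress=True)
c=cam("top")
k=np.array([(370,180),(593,310),(455,538),(232,402)])/4+[100,120]-.375
w=onz(c,k,.04)[:,:2]; print(w,"ctr",w.mean(0),"sides",np.linalg.norm(w-np.roll(w,1,0),axis=1))
ax=(w[0]+w[3]-w[1]-w[2]); print("case yaw",np.degrees(np.arctan2(ax[1],ax[0])))
ay=(w[3]+w[2]-w[0]-w[1]); print("from y",np.degrees(np.arctan2(ay[1],ay[0]))-90)
im=cv2.imread("pics/top0.png")
for b in blobs(im,"white"):
    px=b[:,0].mean(0)
    if abs(px-[204,209]).max()<5:
        print("plate",cv2.minEnclosingCircle(onz(c,b[:,0],.011)[:,:2].astype(np.float32)))
    if abs(px-[361,217]).max()<8: print("tray",cv2.minAreaRect(onz(c,b[:,0],.025)[:,:2].astype(np.float32)))
kb=np.array([(372,287),(447,410)])/4+[100,120]-.375
print("brush",onz(c,kb,.027),)
hi=np.load("hi_scene.npy"); ht=np.load("hi_top.npy"); cc=w.mean(0); y=np.arctan2(ax[1],ax[0])
for h in(hi,ht):
    l=(h[:,:2]-cc)@np.array([[np.cos(y),-np.sin(y)],[np.sin(y),np.cos(y)]])
    print("lid local", [(z,np.percentile(l[abs(h[:,2]-z)<.01,0],[2,10,50,90,98])) for z in(.08,.12,.16,.2,.24)], np.percentile(h[:,2],99))
E
```

```text
[[0.5853 0.1938]
 [0.4812 0.0148]
 [0.302  0.1214]
 [0.4076 0.2994]] ctr [0.444  0.1574] sides [0.2067 0.207  0.2085 0.2069]
case yaw 59.57330422226247
from y 59.262297818794735
tray ((0.4164721965789795, -0.3465978503227234), (0.09061029553413391, 0.1585821658372879), 84.8333511352539)
plate ((0.44538265466690063, 0.15909996628761292), 0.09061560034751892)
brush [[0.5007 0.1925 0.027 ]
 [0.4025 0.1308 0.027 ]]
lid local [(0.08, array([0.1162, 0.1323, 0.1677, 0.1696, 0.1701])), (0.12, array([0.1233, 0.1384, 0.1732, 0.1752, 0.1759])), (0.16, array([0.1277, 0.1408, 0.1784, 0.1805, 0.1816])), (0.2, array([0.1327, 0.1484, 0.1842, 0.1877, 0.2292])), (0.24, array([0.1375, 0.1444, 0.1683, 0.1895, 0.191 ]))] 0.2503538166994154
lid local [(0.08, array([0.1116, 0.1467, 0.1609, 0.1631, 0.1642])), (0.12, array([0.1171, 0.1608, 0.1666, 0.1684, 0.1691])), (0.16, array([0.1206, 0.1215, 0.1289, 0.1522, 0.1566])), (0.2, array([0.1269, 0.1275, 0.1321, 0.2153, 0.219 ])), (0.24, array([0.1347, 0.1408, 0.1632, 0.1833, 0.1879]))] 0.2530481061165205
```

Run:
```python
from h import *
plan([(.2,-.512,.216,.56),(.4515,.1617,.216,.56)])
```

```text
to [ 0.2   -0.512  0.216  0.56 ] shift [-0. -0.  0.] turn [-0.001 -0.    -0.119]
to [0.452 0.162 0.216 0.56 ] shift [ 5.71 -4.37 -0.  ] turn [0. 0. 0.]
```

Emit:
move_arm(deltas=[[0,0,0,0,0,-0.119,1],[0,0,0,0,0,-0.119,1]])

```text
time: 0.4
tcp_pos: [0.2003, -0.5121, 0.2163]
ee_rot: [-3.141, -0.0, 0.559]
ft_force: [-0.4, 0.3, 0.1]
width: 1.0
grasp_force: 0.0
```

Emit:
move_arm(deltas=[[0.48,-0.36,0,0,0,0,0.6],[0.95,-0.73,0,0,0,0,0.6],[0.95,-0.73,0,0,0,0,0.6]])

```text
time: 0.78
tcp_pos: [0.243, -0.3976, 0.2168]
ee_rot: [3.141, -0.0, 0.558]
ft_force: [-0.5, -0.2, -0.5]
width: 0.716
grasp_force: 0.0
```

Emit:
move_arm(deltas=[[0.48,-0.36,0,0,0,0,0.6],[0.95,-0.73,0,0,0,0,0.6],[0.95,-0.73,0,0,0,0,0.6]])

```text
time: 1.15
tcp_pos: [0.2847, -0.286, 0.2168]
ee_rot: [3.141, -0.0, 0.559]
ft_force: [0.8, -0.8, 0.8]
width: 0.601
grasp_force: 0.0
```

Emit:
move_arm(deltas=[[0.48,-0.36,0,0,0,0,0.6],[0.95,-0.73,0,0,0,0,0.6],[0.95,-0.73,0,0,0,0,0.6]])

```text
time: 1.52
tcp_pos: [0.3266, -0.1738, 0.2167]
ee_rot: [3.141, -0.0, 0.561]
ft_force: [0.4, -1.4, 0.6]
width: 0.601
grasp_force: 0.0
```

Emit:
move_arm(deltas=[[0.48,-0.36,0,0,0,0,0.6],[0.95,-0.73,0,0,0,0,0.6],[0.95,-0.73,0,0,0,0,0.6]])

```text
time: 1.9
tcp_pos: [0.3684, -0.0617, 0.2165]
ee_rot: [-3.142, -0.0, 0.562]
ft_force: [0.2, 0.2, 0.3]
width: 0.598
grasp_force: 0.0
```

Emit:
move_arm(deltas=[[0.48,-0.36,0,0,0,0,0.6],[0.95,-0.73,0,0,0,0,0.6],[0.95,-0.73,0,0,0,0,0.6]])

```text
time: 2.28
tcp_pos: [0.4102, 0.0499, 0.2161]
ee_rot: [-3.141, 0.001, 0.561]
ft_force: [0.2, -0.4, -1.4]
width: 0.602
grasp_force: 0.0
```

Emit:
move_arm(deltas=[[0.48,-0.36,0,0,0,0,0.5],[0.95,-0.73,0,0,0,0,0.5],[0.95,-0.73,0,0,0,0,0.5],[0.95,-0.73,0,0,0,0,0.5],[0.95,-0.73,0,0,0,0,0.5]])

```text
time: 2.9
tcp_pos: [0.4511, 0.1597, 0.2166]
ee_rot: [3.141, -0.0, 0.557]
ft_force: [-0.1, -0.6, 0.9]
width: 0.501
grasp_force: 0.0
```

Multiple calls in one block run in order, so I can chain them. Next I'll look with the wrist camera.

Run:
```python
from h import *
im,D,c=snap("wrist"); cv2.imwrite("pics/w1.png",im)
for b in blobs(im,"orange",100)+blobs(im,"yellow",100):
    print(b[:,0].mean(0).round(),cv2.contourArea(b),cv2.minAreaRect(onz(c,b[:,0],.027)[:,:2].astype(np.float32)))
for b in blobs(im,"white",3000):
    print("plate",cv2.contourArea(b),cv2.minEnclosingCircle(onz(c,b[:,0],.011)[:,:2].astype(np.float32)))
```

```text
[250. 151.] 264.0 ((0.47898462414741516, 0.17927829921245575), (0.05298127233982086, 0.01743188314139843), 32.18353271484375)
[207.  95.] 5158.5 ((0.5099223852157593, 0.26856932044029236), (0.04315823316574097, 0.21228261291980743), 59.55207443237305)
[57. 29.] 6952.5 ((0.4923400282859802, 0.4666897654533386), (0.08187496662139893, 0.22338420152664185), 59.4155387878418)
[464. 195.] 1480.0 ((0.5864832401275635, -0.10116203874349594), (0.059748660773038864, 0.06234816089272499), 25.662385940551758)
plate 7412.0 ((0.4466090798377991, 0.15725767612457275), 0.08979380875825882)
```

View pics/w1.png

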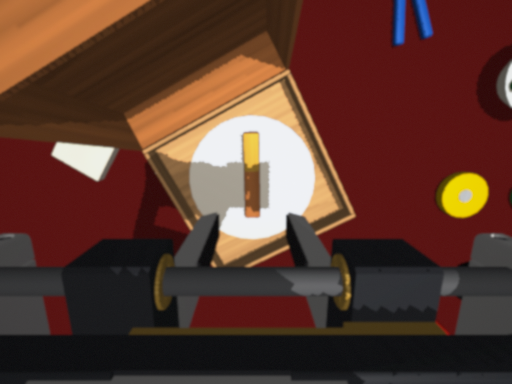

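The brush spans pixels (250,132) to (252,217), aligned with the jaws. I'll descend and grip it.

Emit:
move_arm(deltas=[[0.02,-0.02,0.5,0,0,0,0.5],[0.02,-0.02,1,0,0,0,0.5],[0.02,-0.02,1,0,0,0,0.5]])

```text
time: 3.32
tcp_pos: [0.45, 0.1631, 0.1144]
ee_rot: [-3.14, 0.005, 0.559]
ft_force: [0.8, 0.1, 1.0]
width: 0.498
grasp_force: 0.0
```

Emit:
move_arm(deltas=[[0,0,0.4,0,0,0,0.5],[0,0,0.7,0,0,0,0.5],[0,0,0.91,0,0,0,0.5],[0,0,0.91,0,0,0,0.5],[0,0,0.91,0,0,0,0.1],[0,0,0.91,0,0,0,0],[0,0,0.91,0,0,0,0],[0,0,0.91,0,0,0,0]])

```text
time: 4.32
tcp_pos: [0.4519, 0.1644, 0.0263]
ee_rot: [3.141, -0.001, 0.56]
ft_force: [-1.0, -2.1, 8.5]
width: 0.231
grasp_force: 30.0
```

Emit:
move_arm(deltas=[[0,0,-0.1,0,0,0,0],[0,0,-0.3,0,0,0,0],[0,0,-0.6,0,0,0,0],[0,0,-0.9,0,0,0,0],[0,0,-0.9,0,0,0,0]])

```text
time: 4.95
tcp_pos: [0.4523, 0.1647, 0.1177]
ee_rot: [3.14, -0.004, 0.56]
ft_force: [-0.4, 0.3, -1.2]
width: 0.234
grasp_force: 30.0
```

Run:
```python
from h import *
plan([(.452,.162,.115,-.09),(.4165,-.3466,.115,-.09),(.4165,-.3466,.02,-.09)])
print(bot.sense()["width"])
```

```text
to [ 0.452  0.162  0.115 -0.09 ] shift [-0.02  0.02  0.03] turn [-0.    -0.003  0.414]
to [ 0.416 -0.347  0.115 -0.09 ] shift [0.1 5.1 0. ] turn [0. 0. 0.]
to [ 0.416 -0.347  0.02  -0.09 ] shift [-0.   -0.    0.95] turn [0. 0. 0.]
0.23410780429175373
```

Emit:
move_arm(deltas=[[0,0,0,0,0,0.1,0],[0,0,0,0,0,0.2,0],[0,0,0,0,0,0.3,0],[0,0,0,0,0,0.414,0],[0,0,0,0,0,0.414,0],[0,0,0,0,0,0.414,0]])

```text
time: 5.7
tcp_pos: [0.4512, 0.1643, 0.115]
ee_rot: [3.141, 0.001, -0.086]
ft_force: [0.0, -0.8, -0.3]
width: 0.233
grasp_force: 30.0
```

Emit:
move_arm(deltas=[[0.01,0.42,0,0,0,0,0],[0.02,0.85,0,0,0,0,0],[0.02,0.85,0,0,0,0,0]])

```text
time: 6.08
tcp_pos: [0.4455, 0.0778, 0.1154]
ee_rot: [3.141, 0.0, -0.091]
ft_force: [0.3, 0.3, -0.3]
width: 0.226
grasp_force: 30.0
```

Emit:
move_arm(deltas=[[0.01,0.42,0,0,0,0,0],[0.02,0.85,0,0,0,0,0],[0.02,0.85,0,0,0,0,0]])

```text
time: 6.45
tcp_pos: [0.4401, -0.0064, 0.1154]
ee_rot: [3.142, -0.0, -0.091]
ft_force: [0.6, 0.2, -1.4]
width: 0.231
grasp_force: 30.0
```

Emit:
move_arm(deltas=[[0.01,0.42,0,0,0,0,0],[0.02,0.85,0,0,0,0,0],[0.02,0.85,0,0,0,0,0]])

```text
time: 6.82
tcp_pos: [0.4346, -0.0908, 0.1154]
ee_rot: [-3.142, -0.0, -0.091]
ft_force: [0.6, 1.6, -1.1]
width: 0.232
grasp_force: 30.0
```

Emit:
move_arm(deltas=[[0.01,0.42,0,0,0,0,0],[0.02,0.85,0,0,0,0,0],[0.02,0.85,0,0,0,0,0]])

```text
time: 7.2
tcp_pos: [0.4291, -0.1753, 0.1153]
ee_rot: [-3.141, -0.0, -0.091]
ft_force: [-0.9, -0.2, -0.7]
width: 0.229
grasp_force: 30.0
```

Emit:
move_arm(deltas=[[0.01,0.42,0,0,0,0,0],[0.02,0.85,0,0,0,0,0],[0.02,0.85,0,0,0,0,0]])

```text
time: 7.58
tcp_pos: [0.4235, -0.2599, 0.1152]
ee_rot: [-3.141, 0.0, -0.091]
ft_force: [0.3, 0.4, -0.7]
width: 0.232
grasp_force: 30.0
```

Emit:
move_arm(deltas=[[0.01,0.42,0,0,0,0,0],[0.02,0.83,0,0,0,0,0],[0.02,0.83,0,0,0,0,0],[0.02,0.83,0,0,0,0,0]])

```text
time: 8.07
tcp_pos: [0.4181, -0.3407, 0.1152]
ee_rot: [-3.141, 0.0, -0.089]
ft_force: [-0.3, -0.9, -1.0]
width: 0.233
grasp_force: 30.0
```

Run:
```python
from h import *
im,D,c=snap("wrist"); cv2.imwrite("pics/w2.png",im)
plan([(.4165,-.3466,.117,-.09),(.4165,-.3466,.02,-.09)])
```

```text
to [ 0.416 -0.347  0.117 -0.09 ] shift [-0.01  0.06 -0.02] turn [-0.     0.     0.001]
to [ 0.416 -0.347  0.02  -0.09 ] shift [-0.   -0.    0.97] turn [0. 0. 0.]
```

View pics/w2.png

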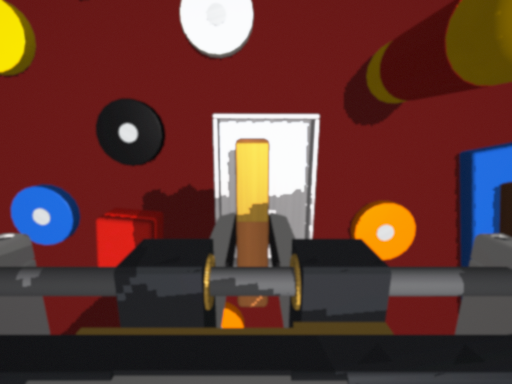

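The wrist picture shows the brush still held (bristle end at (252,140)) and lined up over the tray (columns 214 to 318). I'll lower it.

Emit:
move_arm(deltas=[[-0.01,0.06,0.3,0,0,0,0],[-0.01,0.06,0.6,0,0,0,0],[-0.01,0.06,0.8,0,0,0,0],[-0.01,0.06,0.9,0,0,0,0],[-0.01,0.06,0.95,0,0,0,0],[-0.01,0.06,0.95,0,0,0,0]])

```text
time: 8.88
tcp_pos: [0.4162, -0.3484, 0.0208]
ee_rot: [3.141, -0.0, -0.09]
ft_force: [-0.7, -0.0, -0.7]
width: 0.232
grasp_force: 30.0
```

Emit:
move_arm(deltas=[[0,0,0,0,0,0,0.4],[0,0,0,0,0,0,0.45],[0,0,0,0,0,0,0.45],[0,0,-0.2,0,0,0,0.45],[0,0,-0.6,0,0,0,0.45],[0,0,-1,0,0,0,0.5],[0,0,-1,0,0,0,1]])

```text
time: 9.75
tcp_pos: [0.4168, -0.3495, 0.1234]
ee_rot: [3.138, -0.004, -0.091]
ft_force: [-0.4, 0.2, -1.1]
width: 0.572
grasp_force: 0.0
```

Emit:
move_arm(deltas=[[0,0,-0.3,0,0,-0.11,1],[0,0,-0.6,0,0,-0.23,1],[0,0,-0.8,0,0,-0.35,1],[0,0,-0.8,0,0,-0.47,1],[0,0,-0.8,0,0,-0.59,1],[0,0,-0.8,0,0,-0.717,1],[0,0,-0.8,0,0,-0.717,1],[0,0,-0.8,0,0,-0.717,1]])

```text
time: 10.75
tcp_pos: [0.4158, -0.3485, 0.1999]
ee_rot: [-3.141, -0.0, 1.032]
ft_force: [-0.0, -0.3, -1.2]
width: 1.002
grasp_force: 0.0
```

Run:
```python
from h import *
plan([(.455,-.275,.195,1.037)])
im,D,c=snap("top"); cv2.imwrite("pics/top1.png",im)
for n in("orange","yellow"):
  for b in blobs(im,n,40):
    p=b[:,0].mean(0)
    if 340<p[0]<390 and 180<p[1]<255: print("brush",n,p,cv2.minAreaRect(onz(c,b[:,0],.024)[:,:2].astype(np.float32)))
```

```text
to [ 0.455 -0.275  0.195  1.037] shift [ 0.83 -0.04  0.05] turn [-0.    -0.    -0.003]
```

Emit:
move_arm(deltas=[[0.4,-0.02,0,0,0,0,1],[0.83,-0.04,0,0,0,0,1],[0.83,-0.04,0,0,0,0,1],[0.83,-0.04,0,0,0,0,1]])

```text
time: 11.3
tcp_pos: [0.4547, -0.2754, 0.2004]
ee_rot: [3.142, 0.0, 1.034]
ft_force: [0.0, 0.1, -0.0]
width: 1.001
grasp_force: 0.0
```

```bash
cat >> h.py <<'E'
def wheels(z=.014,n="wrist"):
    im,D,c=snap(n)
    for k in("black","green","blue","yellow","white"):
        for b in blobs(im,k,100):
            w=onz(c,b[:,0],z)[:,:2].astype(np.float32); (x,y),r=cv2.minEnclosingCircle(w); M=cv2.moments(cv2.convexHull(w))
            if .027<r<.042: print(k,"circ",round(x,4),round(y,4),"r",round(r,4),"centroid",round(M["m10"]/M["m00"],4),round(M["m01"]/M["m00"],4),"px",b[:,0].mean(0).round())
    return im,c
E
python3 - <<'E'
from h import *
im,c=wheels(); cv2.imwrite("pics/w3.png",im); s=bot.sense(); print(s["tcp_pos"],s["ee_rot"])
E
```

```text
black circ 0.4907 -0.2244 r 0.0318 centroid 0.4862 -0.2234 px [250. 132.]
green circ 0.6463 -0.2074 r 0.034 centroid 0.6465 -0.2075 px [359.  52.]
blue circ 0.4144 -0.1171 r 0.0335 centroid 0.4143 -0.1171 px [160.  87.]
yellow circ 0.5881 -0.1159 r 0.0326 centroid 0.5829 -0.1245 px [281.  14.]
white circ 0.5867 -0.3237 r 0.0334 centroid 0.5867 -0.3237 px [356. 159.]
[ 0.45447077 -0.27568292  0.20036729] [-3.14150680e+00  1.40491309e-04  1.03410763e+00]
```

View pics/w3.png

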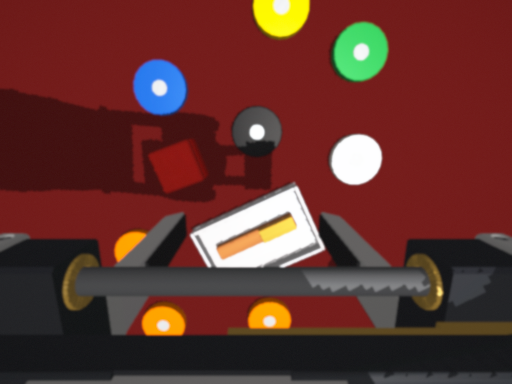

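The picture shows the brush lying in the tray at (257,235), and all five wheels are visible, with the black hub at (257,131). Next I'll work out the moves for every wheel.

Run:
```python
from h import *
c=cam("wrist"); print("black hub",onz(c,(257,131.5),.014), "white hub none; blue hub",onz(c,(159,88),.014))
W=dict(black=(.4905,-.2238),green=(.6466,-.2067),blue=(.4137,-.1158),yellow=(.5883,-.1145),white=(.5866,-.3233))
y=1.034; C=(.4455,.158)
plan([(*W["black"],.114,y)])
for k,p in W.items(): print(k,"-> case"); plan([(*C,.114,y)],dict(tcp_pos=[*p,.114],ee_rot=[np.pi,0,y]))
```

```text
black hub [[ 0.49163324 -0.22516117  0.014     ]] white hub none; blue hub [[ 0.41313955 -0.11680604  0.014     ]]
to [ 0.49  -0.224  0.114  1.034] shift [0.63 0.04 0.86] turn [-0.  0.  0.]
black -> case
to [0.446 0.158 0.114 1.034] shift [ 3.05 -2.34 -0.  ] turn [0. 0. 0.]
green -> case
to [0.446 0.158 0.114 1.034] shift [ 2.11 -3.59 -0.  ] turn [0. 0. 0.]
blue -> case
to [0.446 0.158 0.114 1.034] shift [ 2.52 -1.13 -0.  ] turn [0. 0. 0.]
yellow -> case
to [0.446 0.158 0.114 1.034] shift [ 1.61 -2.62 -0.  ] turn [0. 0. 0.]
white -> case
to [0.446 0.158 0.114 1.034] shift [ 3.41 -3.67 -0.  ] turn [0. 0. 0.]
```

Emit:
move_arm(deltas=[[0.3,0.02,0.4,0,0,0,1],[0.63,0.04,0.86,0,0,0,1],[0.63,0.04,0.86,0,0,0,1]])

```text
time: 11.72
tcp_pos: [0.4893, -0.2218, 0.1115]
ee_rot: [-3.136, 0.0, 1.036]
ft_force: [-0.3, 0.0, 0.5]
width: 1.0
grasp_force: 0.0
```

Emit:
move_arm(deltas=[[0,0,0.4,0,0,0,1],[0,0,0.8,0,0,0,1],[0,0,1,0,0,0,1],[0,0,1,0,0,0,1],[0,0,1,0,0,0,0.4],[0,0,1,0,0,0,0.4],[0,0,1,0,0,0,0.4],[0,0,1,0,0,0,0.4]])

```text
time: 12.72
tcp_pos: [0.4906, -0.2232, 0.0151]
ee_rot: [3.141, 0.0, 1.036]
ft_force: [-2.2, -0.3, 6.4]
width: 0.691
grasp_force: 30.0
```

Emit:
move_arm(deltas=[[0,0,-0.2,0,0,0,0.4],[0,0,-0.6,0,0,0,0.4],[0,0,-1,0,0,0,0.4],[0,0,-1,0,0,0,0.4],[0,0,-1,0,0,0,0.4]])

```text
time: 13.35
tcp_pos: [0.4899, -0.2227, 0.1137]
ee_rot: [-3.141, 0.0, 1.036]
ft_force: [0.8, 0.8, -0.8]
width: 0.694
grasp_force: 30.0
```

Emit:
move_arm(deltas=[[0.38,-0.29,0,0,0,0,0.4],[0.76,-0.59,0,0,0,0,0.4],[0.76,-0.59,0,0,0,0,0.4]])

```text
time: 13.72
tcp_pos: [0.4774, -0.1251, 0.1132]
ee_rot: [-3.139, 0.0, 1.039]
ft_force: [-0.0, -0.3, 0.0]
width: 0.701
grasp_force: 3.0
```

Emit:
move_arm(deltas=[[0.38,-0.29,0,0,0,0,0.4],[0.76,-0.59,0,0,0,0,0.4],[0.76,-0.59,0,0,0,0,0.4]])

```text
time: 14.1
tcp_pos: [0.4658, -0.0305, 0.1136]
ee_rot: [-3.14, 0.001, 1.038]
ft_force: [0.3, -0.5, -0.6]
width: 0.696
grasp_force: 30.0
```

Emit:
move_arm(deltas=[[0.38,-0.29,0,0,0,0,0.4],[0.76,-0.59,0,0,0,0,0.4],[0.76,-0.59,0,0,0,0,0.4]])

```text
time: 14.48
tcp_pos: [0.4542, 0.0644, 0.1138]
ee_rot: [-3.141, 0.001, 1.038]
ft_force: [-0.0, -1.2, 0.6]
width: 0.695
grasp_force: 30.0
```

Emit:
move_arm(deltas=[[0.38,-0.29,0,0,0,0,0.4],[0.76,-0.59,0,0,0,0,0.4],[0.76,-0.59,0,0,0,0,0.4],[0.76,-0.59,0,0,0,0,0.4],[0.76,-0.59,0,0,0,0,0.4]])

```text
time: 15.1
tcp_pos: [0.4428, 0.1575, 0.1143]
ee_rot: [-3.141, 0.0, 1.034]
ft_force: [-0.6, -0.3, -0.3]
width: 0.693
grasp_force: 30.0
```

Run:
```python
from h import *
plan([(.4455,.158,.027,1.035)]); print(bot.sense()["width"])
im,D,c=snap("wrist"); cv2.imwrite("pics/w4.png",im)
```

```text
to [0.446 0.158 0.027 1.035] shift [0.02 0.02 0.87] turn [-0.     0.    -0.001]
0.6928071567948668
```

View pics/w4.png

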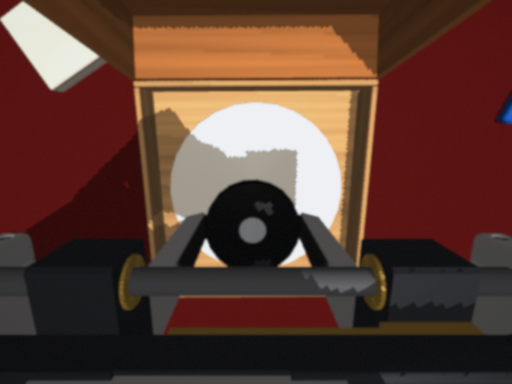

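The black wheel is held between the fingers, with its hub at (252,230), over the plate. The grip slackened during the carry, so I'll check how the wheel sits in the jaws.

Run:
```python
from h import *
np.set_printoptions(precision=4,suppress=True)
im,D,c=snap("wrist"); P=cloud(c,D); s=bot.sense(); print(s["tcp_pos"])
for u,v in((252,230),(225,215),(280,215),(252,195),(225,245),(280,245)):
    print(u,v,np.median(P[v-2:v+3,u-2:u+3].reshape(-1,3),axis=0))
print("hub at z.113",onz(c,(252.5,230),.113))
```

```text
[0.4427 0.1579 0.1144]
252 230 [0.4418 0.157  0.1128]
225 215 [0.4319 0.1754 0.1126]
280 215 [0.4635 0.1567 0.1127]
252 195 [0.4544 0.1779 0.1129]
225 245 [0.4205 0.1571 0.1129]
280 245 [0.4529 0.1378 0.1127]
hub at z.113 [[0.4423 0.1569 0.113 ]]
```

Emit:
move_arm(deltas=[[0.03,0.02,0.3,0,0,0,0.4],[0.03,0.02,0.6,0,0,0,0.4],[0.03,0.02,0.8,0,0,0,0.4],[0.03,0.02,0.875,0,0,0,0.4],[0.03,0.02,0.875,0,0,0,0.4],[0.03,0.02,0.875,0,0,0,0.4]])

```text
time: 15.95
tcp_pos: [0.446, 0.1604, 0.0276]
ee_rot: [3.141, -0.001, 1.036]
ft_force: [-0.6, -0.5, -0.2]
width: 0.694
grasp_force: 30.0
```

Emit:
move_arm(deltas=[[0,0,0,0,0,0,0.9],[0,0,0,0,0,0,0.9],[0,0,0,0,0,0,0.9],[0,0,-0.4,0,0,0,0.9],[0,0,-0.8,0,0,0,1],[0,0,-0.88,0,0,0,1],[0,0,-0.88,0,0,0,1]])

```text
time: 16.82
tcp_pos: [0.4455, 0.1605, 0.1148]
ee_rot: [3.141, -0.0, 1.036]
ft_force: [0.6, 0.5, -0.1]
width: 1.001
grasp_force: 0.0
```

Run:
```python
from h import *
s=bot.sense();print(s["tcp_pos"],s["width"])
im,c=wheels(.025); p=c
plan([(.6466,-.2067,.114,1.035)])
```

```text
[0.44555    0.1604507  0.11479303] 1.0007452956368654
black circ 0.446 0.1607 r 0.0321 centroid 0.4459 0.1608 px [252. 195.]
white circ 0.3634 0.3708 r 0.0416 centroid 0.3568 0.3662 px [47. 50.]
to [ 0.647 -0.207  0.114  1.035] shift [-2.13  3.6  -0.  ] turn [-0.  0.  0.]
```

Emit:
move_arm(deltas=[[-0.27,0.45,0,0,0,0,1],[-0.53,0.9,0,0,0,0,1],[-0.53,0.9,0,0,0,0,1]])

```text
time: 17.25
tcp_pos: [0.4963, 0.0667, 0.1133]
ee_rot: [-3.14, 0.001, 1.032]
ft_force: [-0.0, 0.4, 0.8]
width: 1.004
grasp_force: 0.0
```

Emit:
move_arm(deltas=[[-0.27,0.45,0,0,0,0,1],[-0.53,0.9,0,0,0,0,1],[-0.53,0.9,0,0,0,0,1]])

```text
time: 17.62
tcp_pos: [0.5465, -0.024, 0.1135]
ee_rot: [-3.14, 0.001, 1.033]
ft_force: [-0.4, 0.3, -0.3]
width: 1.002
grasp_force: 0.0
```

Emit:
move_arm(deltas=[[-0.27,0.45,0,0,0,0,1],[-0.53,0.9,0,0,0,0,1],[-0.53,0.9,0,0,0,0,1]])

```text
time: 18.0
tcp_pos: [0.5968, -0.1148, 0.1135]
ee_rot: [-3.14, 0.001, 1.034]
ft_force: [-0.6, 0.4, -0.4]
width: 0.999
grasp_force: 0.0
```

Emit:
move_arm(deltas=[[-0.27,0.45,0,0,0,0,1],[-0.54,0.9,0,0,0,0,1],[-0.54,0.9,0,0,0,0,1],[-0.54,0.9,0,0,0,0,1],[-0.54,0.9,0,0,0,0,1]])

```text
time: 18.62
tcp_pos: [0.6465, -0.2045, 0.115]
ee_rot: [-3.141, -0.0, 1.037]
ft_force: [-0.4, 0.1, -0.1]
width: 1.0
grasp_force: 0.0
```

Run:
```python
from h import *
im,c=wheels(.014)
plan([(.6466,-.2067,.114,1.035)])
```

```text
green circ 0.6487 -0.2067 r 0.0331 centroid 0.6487 -0.2067 px [255. 194.]
blue circ 0.4227 -0.1157 r 0.0345 centroid 0.4277 -0.1102 px [ 30. 221.]
yellow circ 0.5902 -0.1143 r 0.0329 centroid 0.5908 -0.1143 px [158. 145.]
white circ 0.5872 -0.3235 r 0.0336 centroid 0.5839 -0.3291 px [260. 309.]
to [ 0.647 -0.207  0.114  1.035] shift [-0.02  0.01  0.01] turn [-0.    -0.     0.001]
```

Emit:
move_arm(deltas=[[-0.01,0.03,0.4,0,0,0,1],[-0.01,0.03,0.8,0,0,0,1],[-0.01,0.03,1,0,0,0,1],[-0.01,0.03,1,0,0,0,1],[-0.01,0.03,1,0,0,0,0.4],[-0.01,0.03,1,0,0,0,0.4],[-0.01,0.03,1,0,0,0,0.4],[-0.01,0.03,1,0,0,0,0.4]])

```text
time: 19.68
tcp_pos: [0.649, -0.2088, 0.0157]
ee_rot: [3.141, -0.0, 1.036]
ft_force: [-1.3, -0.6, 4.6]
width: 0.688
grasp_force: 30.0
```

Emit:
move_arm(deltas=[[0,0,-0.2,0,0,0,0.4],[0,0,-0.6,0,0,0,0.4],[0,0,-1,0,0,0,0.4],[0,0,-1,0,0,0,0.4],[0,0,-1,0,0,0,0.4]])

```text
time: 20.3
tcp_pos: [0.6484, -0.2086, 0.1148]
ee_rot: [-3.141, 0.0, 1.036]
ft_force: [-0.5, 1.6, -1.5]
width: 0.694
grasp_force: 30.0
```

Emit:
move_arm(deltas=[[0.27,-0.45,0,0,0,0,0.4],[0.53,-0.9,0,0,0,0,0.4],[0.53,-0.9,0,0,0,0,0.4]])

```text
time: 20.68
tcp_pos: [0.5967, -0.1146, 0.114]
ee_rot: [-3.139, 0.001, 1.038]
ft_force: [-0.0, -0.5, -1.3]
width: 0.693
grasp_force: 30.0
```

Emit:
move_arm(deltas=[[0.27,-0.45,0,0,0,0,0.4],[0.53,-0.9,0,0,0,0,0.4],[0.53,-0.9,0,0,0,0,0.4]])

```text
time: 21.05
tcp_pos: [0.5469, -0.024, 0.1144]
ee_rot: [-3.14, 0.001, 1.038]
ft_force: [0.3, -0.5, -1.0]
width: 0.698
grasp_force: 30.0
```

Emit:
move_arm(deltas=[[0.27,-0.45,0,0,0,0,0.4],[0.53,-0.9,0,0,0,0,0.4],[0.53,-0.9,0,0,0,0,0.4]])

```text
time: 21.42
tcp_pos: [0.497, 0.0669, 0.1146]
ee_rot: [-3.141, 0.001, 1.038]
ft_force: [-0.5, -0.2, 0.1]
width: 0.694
grasp_force: 30.0
```

Emit:
move_arm(deltas=[[0.27,-0.45,0,0,0,0,0.4],[0.52,-0.9,0,0,0,0,0.4],[0.52,-0.9,0,0,0,0,0.4],[0.52,-0.9,0,0,0,0,0.4],[0.52,-0.9,0,0,0,0,0.4],[0.52,-0.9,0,0,0,0,0.4]])

```text
time: 22.18
tcp_pos: [0.4471, 0.1555, 0.1148]
ee_rot: [-3.141, 0.0, 1.034]
ft_force: [-0.2, -0.3, -1.0]
width: 0.694
grasp_force: 30.0
```

Run:
```python
from h import *
s=bot.sense();print(s["tcp_pos"],s["width"],s["grasp_force"])
im,c=wheels(.113)
for b in blobs(im,"white",3000):
    print("plate",cv2.contourArea(b),cv2.minEnclosingCircle(onz(c,b[:,0],.011)[:,:2].astype(np.float32)))
plan([(.4455,.159,.0405,1.035)])
```

```text
[0.4471232  0.15551872 0.11482502] 0.6944628117286743 29.99986857175827
green circ 0.4483 0.1568 r 0.0331 centroid 0.4481 0.1576 px [252. 224.]
plate 7366.5 ((0.4630010724067688, 0.16496120393276215), 0.08708986639976501)
plate 3464.5 ((0.35694462060928345, 0.3778453469276428), 0.04274920001626015)
to [0.446 0.159 0.04  1.035] shift [ 0.02 -0.03  0.74] turn [-0.  0. -0.]
```

Emit:
move_arm(deltas=[[0.01,-0.03,0.3,0,0,0,0.4],[0.01,-0.03,0.5,0,0,0,0.4],[0.01,-0.03,0.68,0,0,0,0.4],[0.01,-0.03,0.735,0,0,0,0.4],[0.01,-0.03,0.735,0,0,0,0.4],[0.01,-0.03,0.735,0,0,0,0.4]])

```text
time: 22.98
tcp_pos: [0.445, 0.1588, 0.0421]
ee_rot: [3.141, -0.001, 1.036]
ft_force: [-0.3, -0.4, -1.0]
width: 0.695
grasp_force: 30.0
```

Emit:
move_arm(deltas=[[0,0,0,0,0,0,0.9],[0,0,0,0,0,0,0.9],[0,0,0,0,0,0,0.9],[0,0,-0.4,0,0,0,0.9],[0,0,-0.74,0,0,0,1],[0,0,-0.74,0,0,0,1],[0,0,-0.74,0,0,0,1]])

```text
time: 23.85
tcp_pos: [0.4442, 0.1586, 0.1148]
ee_rot: [-3.141, 0.001, 1.036]
ft_force: [-0.0, -0.3, -0.2]
width: 1.0
grasp_force: 0.0
```

Run:
```python
from h import *
s=bot.sense();print(s["tcp_pos"],s["width"])
im,c=wheels(.039)
```

```text
[0.4442098  0.15864214 0.11477134] 0.9999677697021233
green circ 0.4457 0.1608 r 0.0323 centroid 0.4458 0.1607 px [253. 196.]
white circ 0.3695 0.3621 r 0.0393 centroid 0.3638 0.3582 px [47. 47.]
```

Emit:
move_arm(deltas=[[-0.42,0.19,0,0,0,0,1],[-0.84,0.38,0,0,0,0,1],[-0.84,0.38,0,0,0,0,1]])

```text
time: 24.28
tcp_pos: [0.4338, 0.0652, 0.1145]
ee_rot: [-3.14, 0.001, 1.033]
ft_force: [-0.5, 1.1, -0.1]
width: 0.998
grasp_force: 0.0
```

Emit:
move_arm(deltas=[[-0.42,0.19,0,0,0,0,1],[-0.84,0.38,0,0,0,0,1],[-0.84,0.38,0,0,0,0,1]])

```text
time: 24.65
tcp_pos: [0.424, -0.0257, 0.1148]
ee_rot: [-3.141, 0.0, 1.033]
ft_force: [0.7, -0.2, -0.4]
width: 1.0
grasp_force: 0.0
```

Emit:
move_arm(deltas=[[-0.42,0.19,0,0,0,0,1],[-0.85,0.38,0,0,0,0,1],[-0.85,0.38,0,0,0,0,1],[-0.85,0.38,0,0,0,0,1],[-0.85,0.38,0,0,0,0,1]])

```text
time: 25.28
tcp_pos: [0.4139, -0.1157, 0.1153]
ee_rot: [-3.141, -0.0, 1.037]
ft_force: [-0.5, -0.8, 0.5]
width: 1.004
grasp_force: 0.0
```

Run:
```python
from h import *
s=bot.sense();print(s["tcp_pos"],s["width"])
im,c=wheels(.014)
plan([(.4143,-.116,.114,1.035)])
```

```text
[ 0.41387995 -0.11574134  0.1152842 ] 1.0044978228225327
blue circ 0.4144 -0.1152 r 0.0331 centroid 0.414 -0.1151 px [252. 192.]
yellow circ 0.588 -0.1133 r 0.0338 centroid 0.588 -0.1135 px [407. 101.]
to [ 0.414 -0.116  0.114  1.035] shift [0.   0.   0.01] turn [-0.    -0.     0.001]
```

Emit:
move_arm(deltas=[[0,0,0.4,0,0,0,1],[0,0,0.8,0,0,0,1],[0,0,1,0,0,0,1],[0,0,1,0,0,0,1],[0,0,1,0,0,0,0.4],[0,0,1,0,0,0,0.4],[0,0,1,0,0,0,0.4],[0,0,1,0,0,0,0.4]])

```text
time: 26.32
tcp_pos: [0.4139, -0.1171, 0.016]
ee_rot: [3.141, -0.0, 1.036]
ft_force: [-1.5, 0.3, 7.5]
width: 0.694
grasp_force: 30.0
```

Emit:
move_arm(deltas=[[0,0,-0.2,0,0,0,0.4],[0,0,-0.6,0,0,0,0.4],[0,0,-1,0,0,0,0.4],[0,0,-1,0,0,0,0.4],[0,0,-1,0,0,0,0.4]])

```text
time: 26.95
tcp_pos: [0.4132, -0.1169, 0.1147]
ee_rot: [-3.141, 0.0, 1.036]
ft_force: [-0.7, 0.1, -0.7]
width: 0.696
grasp_force: 30.0
```

Emit:
move_arm(deltas=[[0.42,-0.19,0,0,0,0,0.4],[0.84,-0.38,0,0,0,0,0.4],[0.84,-0.38,0,0,0,0,0.4]])

```text
time: 27.32
tcp_pos: [0.4232, -0.0233, 0.1141]
ee_rot: [-3.139, 0.001, 1.039]
ft_force: [0.3, -1.1, -1.0]
width: 0.696
grasp_force: 30.0
```

Emit:
move_arm(deltas=[[0.42,-0.19,0,0,0,0,0.4],[0.84,-0.38,0,0,0,0,0.4],[0.84,-0.38,0,0,0,0,0.4]])

```text
time: 27.7
tcp_pos: [0.4335, 0.0675, 0.1143]
ee_rot: [-3.14, 0.001, 1.038]
ft_force: [0.1, -0.6, -1.1]
width: 0.695
grasp_force: 30.0
```

Emit:
move_arm(deltas=[[0.42,-0.19,0,0,0,0,0.4],[0.85,-0.38,0,0,0,0,0.4],[0.85,-0.38,0,0,0,0,0.4],[0.85,-0.38,0,0,0,0,0.4],[0.85,-0.38,0,0,0,0,0.4],[0.85,-0.38,0,0,0,0,0.4]])

```text
time: 28.45
tcp_pos: [0.4446, 0.1579, 0.1154]
ee_rot: [-3.142, 0.0, 1.034]
ft_force: [-0.7, -0.6, -0.1]
width: 0.694
grasp_force: 30.0
```

Run:
```python
from h import *
s=bot.sense();print(s["tcp_pos"],s["width"],s["grasp_force"])
im,c=wheels(.113)
```

```text
[0.44463777 0.15786415 0.11542609] 0.6940381299007812 29.999673664569855
blue circ 0.4452 0.1591 r 0.033 centroid 0.4455 0.1598 px [252. 224.]
white circ 0.4026 0.3174 r 0.0277 centroid 0.3983 0.3145 px [46. 47.]
```

Emit:
move_arm(deltas=[[0.01,0,0.3,0,0,0,0.4],[0.01,0,0.5,0,0,0,0.4],[0.01,0,0.57,0,0,0,0.4],[0.01,0,0.6,0,0,0,0.4],[0.01,0,0.6,0,0,0,0.4],[0.01,0,0.6,0,0,0,0.4]])

```text
time: 29.25
tcp_pos: [0.4454, 0.1597, 0.056]
ee_rot: [3.141, -0.001, 1.036]
ft_force: [0.4, -0.1, -0.9]
width: 0.691
grasp_force: 30.0
```

Emit:
move_arm(deltas=[[0,0,0,0,0,0,0.9],[0,0,0,0,0,0,0.9],[0,0,0,0,0,0,0.9],[0,0,-0.4,0,0,0,0.9],[0,0,-0.6,0,0,0,1],[0,0,-0.6,0,0,0,1],[0,0,-0.6,0,0,0,1]])

```text
time: 30.12
tcp_pos: [0.4447, 0.1595, 0.1145]
ee_rot: [-3.141, 0.001, 1.036]
ft_force: [0.1, 0.4, 0.3]
width: 1.002
grasp_force: 0.0
```

Run:
```python
from h import *
s=bot.sense();print(s["tcp_pos"],s["width"])
im,c=wheels(.053)
```

```text
[0.44467262 0.15949675 0.11451142] 1.0016738173475548
blue circ 0.4461 0.1617 r 0.0321 centroid 0.4462 0.1618 px [253. 200.]
white circ 0.3758 0.3538 r 0.037 centroid 0.3702 0.35 px [47. 48.]
```

Emit:
move_arm(deltas=[[-0.27,0.44,0,0,0,0,1],[-0.54,0.87,0,0,0,0,1],[-0.54,0.87,0,0,0,0,1]])

```text
time: 30.55
tcp_pos: [0.4929, 0.0665, 0.1143]
ee_rot: [-3.14, 0.001, 1.032]
ft_force: [0.1, 0.4, 0.1]
width: 0.996
grasp_force: 0.0
```

Emit:
move_arm(deltas=[[-0.27,0.44,0,0,0,0,1],[-0.54,0.87,0,0,0,0,1],[-0.54,0.87,0,0,0,0,1]])

```text
time: 30.92
tcp_pos: [0.5399, -0.0235, 0.1144]
ee_rot: [-3.14, 0.001, 1.033]
ft_force: [-0.2, -0.2, -0.4]
width: 0.998
grasp_force: 0.0
```

Emit:
move_arm(deltas=[[-0.27,0.44,0,0,0,0,1],[-0.53,0.88,0,0,0,0,1],[-0.53,0.88,0,0,0,0,1],[-0.53,0.88,0,0,0,0,1],[-0.53,0.88,0,0,0,0,1]])

```text
time: 31.55
tcp_pos: [0.5879, -0.1109, 0.1154]
ee_rot: [-3.141, -0.0, 1.037]
ft_force: [0.2, -0.1, -0.3]
width: 0.999
grasp_force: 0.0
```

Run:
```python
from h import *
s=bot.sense();print(s["tcp_pos"],s["width"])
im,c=wheels(.014)
plan([(.588,-.1138,.114,1.035)])
```

```text
[ 0.58794692 -0.11087009  0.11537204] 0.9988754416167631
yellow circ 0.5858 -0.1219 r 0.0286 centroid 0.5825 -0.13 px [259. 211.]
yellow circ 0.5914 -0.1114 r 0.0309 centroid 0.5947 -0.1044 px [257. 186.]
to [ 0.588 -0.114  0.114  1.035] shift [-0.02  0.01  0.02] turn [-0.    -0.     0.001]
```

Emit:
move_arm(deltas=[[-0.02,0.02,0.4,0,0,0,1],[-0.02,0.02,0.8,0,0,0,1],[-0.02,0.02,1,0,0,0,1],[-0.02,0.02,1,0,0,0,1],[-0.02,0.02,1,0,0,0,0.4],[-0.02,0.02,1,0,0,0,0.4],[-0.02,0.02,1,0,0,0,0.4],[-0.02,0.02,1,0,0,0,0.4]])

```text
time: 32.6
tcp_pos: [0.5894, -0.1153, 0.0162]
ee_rot: [3.141, -0.0, 1.036]
ft_force: [-0.1, 0.3, 5.4]
width: 0.69
grasp_force: 30.0
```

Emit:
move_arm(deltas=[[0,0,-0.2,0,0,0,0.4],[0,0,-0.6,0,0,0,0.4],[0,0,-1,0,0,0,0.4],[0,0,-1,0,0,0,0.4],[0,0,-1,0,0,0,0.4]])

```text
time: 33.22
tcp_pos: [0.5887, -0.1152, 0.1154]
ee_rot: [-3.141, 0.0, 1.036]
ft_force: [0.3, 0.4, -2.1]
width: 0.694
grasp_force: 30.0
```

Emit:
move_arm(deltas=[[0.27,-0.44,0,0,0,0,0.4],[0.54,-0.88,0,0,0,0,0.4],[0.54,-0.88,0,0,0,0,0.4]])

```text
time: 33.6
tcp_pos: [0.5392, -0.0216, 0.1145]
ee_rot: [-3.139, 0.001, 1.039]
ft_force: [0.2, -0.3, -1.0]
width: 0.696
grasp_force: 30.0
```

Emit:
move_arm(deltas=[[0.27,-0.44,0,0,0,0,0.4],[0.54,-0.88,0,0,0,0,0.4],[0.54,-0.88,0,0,0,0,0.4]])

```text
time: 33.98
tcp_pos: [0.4916, 0.069, 0.1149]
ee_rot: [-3.14, 0.001, 1.038]
ft_force: [-0.1, -0.4, -0.3]
width: 0.695
grasp_force: 30.0
```

Emit:
move_arm(deltas=[[0.27,-0.44,0,0,0,0,0.4],[0.53,-0.87,0,0,0,0,0.4],[0.53,-0.87,0,0,0,0,0.4],[0.53,-0.87,0,0,0,0,0.4],[0.53,-0.87,0,0,0,0,0.4],[0.53,-0.87,0,0,0,0,0.4]])

```text
time: 34.72
tcp_pos: [0.4453, 0.1566, 0.1153]
ee_rot: [-3.142, 0.0, 1.034]
ft_force: [0.8, -0.1, -0.5]
width: 0.691
grasp_force: 30.0
```

Run:
```python
from h import *
s=bot.sense();print(s["tcp_pos"],s["width"],s["grasp_force"])
im,c=wheels(.113)
```

```text
[0.44533671 0.15655648 0.11532555] 0.6910585904686014 29.99978095293045
yellow circ 0.4444 0.1552 r 0.0312 centroid 0.4422 0.1505 px [254. 239.]
yellow circ 0.4537 0.169 r 0.0272 centroid 0.4568 0.1726 px [258. 202.]
white circ 0.4027 0.3167 r 0.0275 centroid 0.3986 0.314 px [44. 46.]
```

Run:
```python
from h import *
im,D,c=snap("wrist")
b=np.vstack(blobs(im,"yellow",30)); b=b[(abs(b[:,0,0]-256)<70)]
print(cv2.minEnclosingCircle(onz(c,b[:,0],.113)[:,:2].astype(np.float32)), bot.sense()["tcp_pos"])
```

```text
((0.44666677713394165, 0.1582680195569992), 0.03225421532988548) [0.44516366 0.156864   0.11537656]
```

Emit:
move_arm(deltas=[[0.01,-0.02,0.2,0,0,0,0.4],[0.01,-0.02,0.35,0,0,0,0.4],[0.01,-0.02,0.42,0,0,0,0.4],[0.01,-0.02,0.455,0,0,0,0.4],[0.01,-0.02,0.455,0,0,0,0.4],[0.01,-0.02,0.455,0,0,0,0.4]])

```text
time: 35.58
tcp_pos: [0.4439, 0.1593, 0.0703]
ee_rot: [3.141, -0.0, 1.036]
ft_force: [-0.6, 0.2, -0.7]
width: 0.695
grasp_force: 30.0
```

Emit:
move_arm(deltas=[[0,0,0,0,0,0,0.9],[0,0,0,0,0,0,0.9],[0,0,0,0,0,0,0.9],[0,0,-0.3,0,0,0,0.9],[0,0,-0.46,0,0,0,1],[0,0,-0.46,0,0,0,1],[0,0,-0.46,0,0,0,1]])

```text
time: 36.45
tcp_pos: [0.4434, 0.1592, 0.1152]
ee_rot: [-3.141, 0.001, 1.036]
ft_force: [-0.4, 0.3, -0.2]
width: 1.003
grasp_force: 0.0
```

Run:
```python
from h import *
s=bot.sense();print(s["tcp_pos"],s["width"])
im,c=wheels(.067); cv2.imwrite("pics/w5.png",im)
```

```text
[0.44337868 0.15915478 0.11520957] 1.0029016370753017
yellow circ 0.4445 0.1609 r 0.0318 centroid 0.4448 0.161 px [252. 208.]
white circ 0.3818 0.3453 r 0.0351 centroid 0.3768 0.342 px [49. 47.]
```

Emit:
move_arm(deltas=[[-0.43,0.46,0,0,0,0,1],[-0.86,0.92,0,0,0,0,1],[-0.86,0.92,0,0,0,0,1],[-0.86,0.92,0,0,0,0,1]])

```text
time: 37.0
tcp_pos: [0.4786, 0.0386, 0.1153]
ee_rot: [-3.14, 0.0, 1.035]
ft_force: [-0.6, 0.7, -0.3]
width: 0.999
grasp_force: 0.0
```

Emit:
move_arm(deltas=[[-0.43,0.46,0,0,0,0,1],[-0.86,0.92,0,0,0,0,1],[-0.86,0.92,0,0,0,0,1],[-0.86,0.92,0,0,0,0,1]])

```text
time: 37.5
tcp_pos: [0.514, -0.0811, 0.1156]
ee_rot: [-3.141, 0.0, 1.037]
ft_force: [-0.5, -0.2, -0.1]
width: 0.998
grasp_force: 0.0
```

Emit:
move_arm(deltas=[[-0.43,0.46,0,0,0,0,1],[-0.86,0.92,0,0,0,0,1],[-0.86,0.92,0,0,0,0,1],[-0.86,0.92,0,0,0,0,1]])

```text
time: 38.0
tcp_pos: [0.5495, -0.2014, 0.1156]
ee_rot: [-3.141, -0.0, 1.037]
ft_force: [0.0, 0.3, 0.1]
width: 1.002
grasp_force: 0.0
```

Emit:
move_arm(deltas=[[-0.43,0.46,0,0,0,0,1],[-0.86,0.92,0,0,0,0,1],[-0.86,0.92,0,0,0,0,1],[-0.86,0.92,0,0,0,0,1],[-0.86,0.92,0,0,0,0,1]])

```text
time: 38.62
tcp_pos: [0.5852, -0.3222, 0.1164]
ee_rot: [3.142, -0.0, 1.038]
ft_force: [-0.1, 0.5, -0.2]
width: 0.999
grasp_force: 0.0
```

Run:
```python
from h import *
s=bot.sense();print(s["tcp_pos"],s["width"])
im,c=wheels(.014)
plan([(.5868,-.3235,.114,1.035)])
```

```text
[ 0.5851659  -0.32222433  0.11640025] 0.9986107194636831
black circ 0.6392 -0.4166 r 0.0363 centroid 0.6342 -0.4209 px [335. 245.]
black circ 0.4763 -0.3207 r 0.0366 centroid 0.4751 -0.3267 px [169. 245.]
white circ 0.4895 -0.3424 r 0.0279 centroid 0.4891 -0.3451 px [188. 253.]
white circ 0.587 -0.3235 r 0.0339 centroid 0.587 -0.3235 px [254. 193.]
to [ 0.587 -0.324  0.114  1.035] shift [0.   0.02 0.02] turn [ 0.    -0.     0.002]
```

View pics/w5.png

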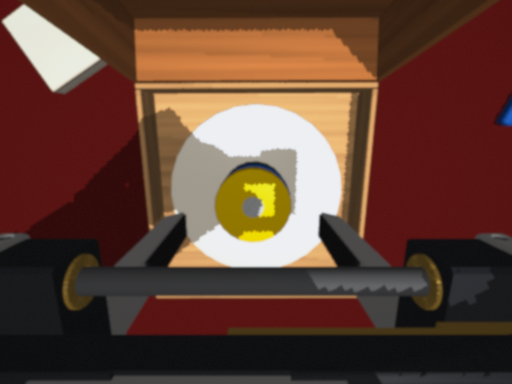

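Yellow sits squarely on the stack at (252,207). White is the last wheel.

Emit:
move_arm(deltas=[[0,0.02,0.4,0,0,0,1],[0,0.02,0.8,0,0,0,1],[0,0.02,1,0,0,0,1],[0,0.02,1,0,0,0,1],[0,0.02,1,0,0,0,0.4],[0,0.02,1,0,0,0,0.4],[0,0.02,1,0,0,0,0.4],[0,0.02,1,0,0,0,0.4]])

```text
time: 39.67
tcp_pos: [0.5868, -0.3255, 0.0167]
ee_rot: [3.141, 0.0, 1.036]
ft_force: [-0.6, 0.7, 5.4]
width: 0.695
grasp_force: 30.0
```

Emit:
move_arm(deltas=[[0,0,-0.2,0,0,0,0.4],[0,0,-0.6,0,0,0,0.4],[0,0,-1,0,0,0,0.4],[0,0,-1,0,0,0,0.4],[0,0,-1,0,0,0,0.4]])

```text
time: 40.3
tcp_pos: [0.5863, -0.3252, 0.1158]
ee_rot: [-3.141, -0.0, 1.036]
ft_force: [0.1, 0.2, -1.3]
width: 0.694
grasp_force: 30.0
```

Emit:
move_arm(deltas=[[0.43,-0.46,0,0,0,0,0.4],[0.86,-0.92,0,0,0,0,0.4],[0.86,-0.92,0,0,0,0,0.4],[0.86,-0.92,0,0,0,0,0.4]])

```text
time: 40.8
tcp_pos: [0.5513, -0.2046, 0.1155]
ee_rot: [-3.141, 0.0, 1.036]
ft_force: [0.5, 0.0, -0.7]
width: 0.695
grasp_force: 30.0
```

Emit:
move_arm(deltas=[[0.43,-0.46,0,0,0,0,0.4],[0.86,-0.92,0,0,0,0,0.4],[0.86,-0.92,0,0,0,0,0.4],[0.86,-0.92,0,0,0,0,0.4]])

```text
time: 41.3
tcp_pos: [0.5165, -0.0846, 0.1159]
ee_rot: [3.141, 0.0, 1.035]
ft_force: [0.4, -0.3, -1.0]
width: 0.69
grasp_force: 30.0
```

Emit:
move_arm(deltas=[[0.43,-0.46,0,0,0,0,0.4],[0.86,-0.92,0,0,0,0,0.4],[0.86,-0.92,0,0,0,0,0.4],[0.86,-0.92,0,0,0,0,0.4]])

```text
time: 41.8
tcp_pos: [0.4815, 0.0361, 0.1159]
ee_rot: [3.141, 0.0, 1.035]
ft_force: [-0.4, -0.1, -1.5]
width: 0.692
grasp_force: 30.0
```

Emit:
move_arm(deltas=[[0.43,-0.46,0,0,0,0,0.4],[0.86,-0.92,0,0,0,0,0.4],[0.86,-0.92,0,0,0,0,0.4],[0.86,-0.92,0,0,0,0,0.4],[0.86,-0.92,0,0,0,0,0.4],[0.86,-0.92,0,0,0,0,0.4]])

```text
time: 42.55
tcp_pos: [0.4459, 0.1571, 0.1159]
ee_rot: [3.142, 0.0, 1.034]
ft_force: [-0.6, 0.6, -0.6]
width: 0.692
grasp_force: 30.0
```

Run:
```python
from h import *
s=bot.sense();print(s["tcp_pos"],s["width"],s["grasp_force"])
im,c=wheels(.114)
K=c; P=None
im,D,c=snap("wrist"); P=cloud(c,D); print(np.median(P[222:227,237:243].reshape(-1,3),axis=0),np.median(P[222:227,265:271].reshape(-1,3),axis=0))
```

```text
[0.44592619 0.15710954 0.11590955] 0.6917746220262464 29.999839067459106
white circ 0.4032 0.3166 r 0.0274 centroid 0.3991 0.3137 px [45. 47.]
[0.43976302 0.1643994  0.11308374] [0.45598185 0.15446218 0.11286173]
```

Emit:
move_arm(deltas=[[0.01,-0.02,0.15,0,0,0,0.4],[0.01,-0.02,0.25,0,0,0,0.4],[0.01,-0.02,0.29,0,0,0,0.4],[0.01,-0.02,0.315,0,0,0,0.4],[0.01,-0.02,0.315,0,0,0,0.4],[0.01,-0.02,0.315,0,0,0,0.4]])

```text
time: 43.4
tcp_pos: [0.4444, 0.1601, 0.0847]
ee_rot: [3.141, -0.0, 1.036]
ft_force: [-0.1, 0.9, -0.1]
width: 0.693
grasp_force: 30.0
```

Emit:
move_arm(deltas=[[0,0,0,0,0,0,0.9],[0,0,0,0,0,0,0.9],[0,0,0,0,0,0,0.9],[0,0,-0.3,0,0,0,0.9],[0,0,-0.7,0,0,0,1],[0,0,-1,0,0,0,1],[0,0,-1,0,0,0,1],[0,0,-1,0,0,0,1]])

```text
time: 44.4
tcp_pos: [0.4438, 0.16, 0.1836]
ee_rot: [-3.141, 0.001, 1.036]
ft_force: [0.2, -0.9, -0.7]
width: 1.002
grasp_force: 0.0
```

Run:
```python
from h import *
s=bot.sense();print(s["tcp_pos"],s["width"])
im,c=wheels(.081); cv2.imwrite("pics/w6.png",im[40:340]) 
y=1.0355; ex=np.array([np.cos(y),np.sin(y)]);C=np.array([.4455,.158])
for lx,z in((.30,.3),(.28,.24)): plan([(*(C+ex*lx),z,y)])
```

```text
[0.44384664 0.16000789 0.18356525] 1.0024284236982566
blue circ 0.6832 0.1313 r 0.0371 centroid 0.6816 0.129 px [483.  95.]
white circ 0.3836 0.3451 r 0.0356 centroid 0.379 0.3424 px [93. 64.]
to [0.599 0.416 0.3   1.036] shift [ 2.99  0.02 -1.17] turn [-0.001  0.001  0.   ]
to [0.588 0.399 0.24  1.036] shift [ 2.79  0.02 -0.57] turn [-0.001  0.001  0.   ]
```

View pics/w6.png

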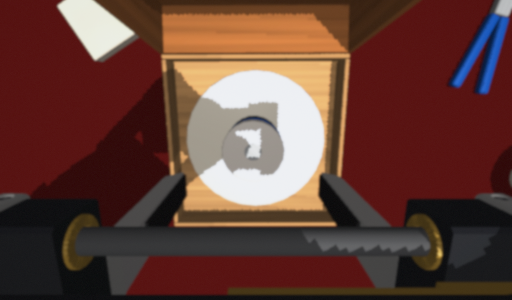

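The stack stands centred on the plate at (253,147). Now for the lid: I'll close the jaws, rise over the lid and come down behind it, to one side of the knob.

Emit:
move_arm(deltas=[[0,0,-0.5,0,0,0,0.5],[0,0,-1,0,0,0,0],[0,0,-1,0,0,0,0]])

```text
time: 44.82
tcp_pos: [0.4451, 0.1604, 0.2866]
ee_rot: [3.139, -0.003, 1.036]
ft_force: [-0.0, 0.2, -0.5]
width: 0.716
grasp_force: 0.0
```

Emit:
move_arm(deltas=[[0.1,-0.2,-0.22,0,0,0,0],[0.45,-0.45,-0.22,0,0,0,0],[0.9,-0.45,-0.22,0,0,0,0],[0.9,-0.45,-0.22,0,0,0,0]])

```text
time: 45.32
tcp_pos: [0.4515, 0.262, 0.3034]
ee_rot: [-3.139, 0.004, 1.038]
ft_force: [-0.0, -0.7, -0.3]
width: 0.293
grasp_force: 0.0
```

Emit:
move_arm(deltas=[[0.45,0,0,0,0,0,0],[0.9,0,0,0,0,0,0],[0.9,0,0,0,0,0,0]])

```text
time: 45.7
tcp_pos: [0.4976, 0.3387, 0.3033]
ee_rot: [-3.139, 0.004, 1.037]
ft_force: [-0.8, -0.3, 0.5]
width: 0.004
grasp_force: 0.0
```

Emit:
move_arm(deltas=[[0.45,0,0,0,0,0,0],[0.85,0,0,0,0,0,0],[0.85,0,0,0,0,0,0],[0.85,0,0,0,0,0,0],[0.85,0,0,0,0,0,0]])

```text
time: 46.32
tcp_pos: [0.5404, 0.4099, 0.3071]
ee_rot: [3.141, -0.001, 1.035]
ft_force: [0.3, 0.0, -0.3]
width: 0.003
grasp_force: 0.0
```

```bash
cat >> h.py <<'E'
Y=1.0355; EX=np.array([np.cos(Y),np.sin(Y)]); EY=np.array([-np.sin(Y),np.cos(Y)]); C=np.array([.4455,.158])
def local(p): p=np.array(p); return np.r_[(p[:2]-C)@EX,(p[:2]-C)@EY,p[2]].round(4)
def lidpt(th,r=.165): return np.array([.105-r*np.cos(th)+.055*np.sin(th)+.008, .04+r*np.sin(th)+.055*np.cos(th)+.011])
E
python3 - <<'E'
from h import *
s=bot.sense(); print(local(s["tcp_pos"]),s["q"].round(2))
im,D,c=snap("wrist"); 
im2,D2,c2=snap("scene"); cv2.imwrite("pics/s2.png",im2)
for th in np.arange(1.7,-.01,-.1): print(round(th,2),lidpt(th).round(4))
E
```

```text
[0.2651 0.0468 0.3071] [ 0.59  0.57  0.94 -0.    1.63  1.13]
1.7 [0.1888 0.2075]
1.6 [0.1728 0.2143]
1.5 [0.1562 0.2195]
1.4 [0.1392 0.2229]
1.3 [0.1219 0.2247]
1.2 [0.1045 0.2247]
1.1 [0.0872 0.223 ]
1.0 [0.0701 0.2196]
0.9 [0.0535 0.2144]
0.8 [0.0375 0.2077]
0.7 [0.0222 0.1994]
0.6 [0.0079 0.1896]
0.5 [-0.0054  0.1784]
0.4 [-0.0176  0.1659]
0.3 [-0.0284  0.1523]
0.2 [-0.0378  0.1377]
0.1 [-0.0457  0.1222]
-0.0 [-0.052  0.106]
```

View pics/s2.png

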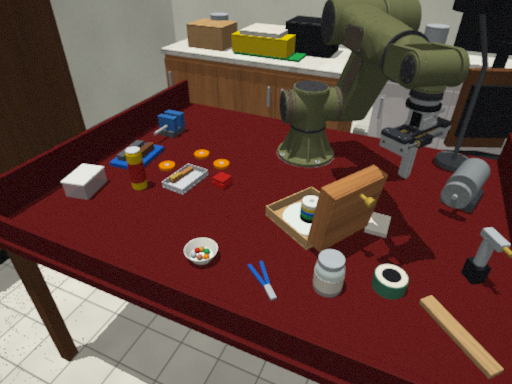

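The scene view shows the stack on the plate at (312,208), the brush in the tray at (182,174), and the gripper at (405,155) behind the lid. I'll lower and make contact.

Emit:
move_arm(deltas=[[0,0,0.4,0,0,0,0],[0,0,0.8,0,0,0,0],[0,0,0.95,0,0,0,0],[0,0,0.95,0,0,0,0]])

```text
time: 46.92
tcp_pos: [0.5406, 0.4108, 0.2117]
ee_rot: [-3.141, 0.0, 1.036]
ft_force: [0.8, 0.2, 0.7]
width: 0.006
grasp_force: 0.0
```

Emit:
move_arm(deltas=[[-0.2,0,0,0,0,0,0],[-0.4,0,0,0,0,0,0],[-0.5,0,0,0,0,0,0],[-0.55,0,0,0,0,0,0],[-0.6,0,0,0,0,0,0],[-0.65,0,0,0,0,0,0],[-0.7,0,0,0,0,0,0],[-0.75,0,0,0,0,0,0],[-0.8,0,0,0,0,0,0],[-0.85,0,-0.01,0,0,0,0],[-0.9,0,-0.02,0,0,0,0]])

```text
time: 48.3
tcp_pos: [0.4946, 0.3333, 0.2135]
ee_rot: [-3.142, -0.0, 1.036]
ft_force: [2.0, 2.9, 3.1]
width: 0.004
grasp_force: 1.7
```

```bash
cat >> h.py <<'E'
def lid(n="scene"):
    im,D,c=snap(n); P=cloud(c,D).reshape(-1,3); hsv=cv2.cvtColor(im,cv2.COLOR_BGR2HSV).reshape(-1,3)
    L=np.c_[(P[:,:2]-C)@EX,(P[:,:2]-C)@EY,P[:,2]]
    m=(hsv[:,0]>6)&(hsv[:,0]<20)&(hsv[:,1]>120)&(abs(L[:,1])<.1)&(L[:,2]>.07)&(abs(L[:,0]-.05)<.2)
    L=L[m]; print("lid pts",len(L))
    r=np.hypot(L[:,0]-.105,L[:,2]-.04); a=np.arctan2(L[:,2]-.04,.105-L[:,0])
    print("max r",np.percentile(r,[50,90,99]).round(3),"angle pctl",np.percentile(a,[1,10,50,90,99]).round(3)); return im,L
E
python3 - <<'E'
from h import *
s=bot.sense(); print(local(s["tcp_pos"]),s["ft_force"])
im,L=lid()
E
```

```text
[0.1758 0.0472 0.2135] [1.97974462 2.91002662 3.12078768]
lid pts 2366
max r [0.155 0.216 0.22 ] angle pctl [1.616 1.72  1.974 2.394 2.627]
```

Emit:
move_arm(deltas=[[-0.06,0,-0.02,0,0,0,0],[-0.12,0,-0.04,0,0,0,0],[-0.19,0,-0.05,0,0,0,0],[-0.24,0,-0.07,0,0,0,0],[-0.3,0,-0.08,0,0,0,0],[-0.36,0,-0.09,0,0,0,0],[-0.42,0,-0.1,0,0,0,0],[-0.47,0,-0.1,0,0,0,0],[-0.53,0,-0.11,0,0,0,0],[-0.59,0,-0.11,0,0,0,0],[-0.65,0,-0.11,0,0,0,0],[-0.7,0,-0.11,0,0,0,0],[-0.76,0,-0.1,0,0,0,0],[-0.82,0,-0.1,0,0,0,0],[-0.88,0,-0.09,0,0,0,0]])

```text
time: 50.22
tcp_pos: [0.4497, 0.2575, 0.2224]
ee_rot: [3.142, 0.0, 1.036]
ft_force: [1.2, 2.4, 0.3]
width: 0.005
grasp_force: 1.1
```

Run:
```python
from h import *
s=bot.sense(); print(local(s["tcp_pos"]),s["ft_force"])
im,L=lid()
p=local(s["tcp_pos"])
for th in np.arange(1.1,-.01,-.1): print(round(th,2),((lidpt(th)-p[[0,2]])*10*[1,-1]).round(2))
```

```text
[0.0877 0.0472 0.2224] [1.24433645 2.44741907 0.27971326]
lid pts 3398
max r [0.122 0.209 0.218] angle pctl [1.155 1.37  1.584 2.248 2.555]
1.1 [-0.01 -0.01]
1.0 [-0.18  0.03]
0.9 [-0.34  0.08]
0.8 [-0.5   0.15]
0.7 [-0.65  0.23]
0.6 [-0.8   0.33]
0.5 [-0.93  0.44]
0.4 [-1.05  0.56]
0.3 [-1.16  0.7 ]
0.2 [-1.25  0.85]
0.1 [-1.33  1.  ]
-0.0 [-1.4   1.16]
```

Emit:
move_arm(deltas=[[-0.06,0,0.01,0,0,0,0],[-0.12,0,0.02,0,0,0,0],[-0.18,0,0.03,0,0,0,0],[-0.23,0,0.05,0,0,0,0],[-0.29,0,0.06,0,0,0,0],[-0.34,0,0.08,0,0,0,0],[-0.39,0,0.1,0,0,0,0],[-0.45,0,0.13,0,0,0,0],[-0.5,0,0.15,0,0,0,0],[-0.55,0,0.18,0,0,0,0],[-0.6,0,0.2,0,0,0,0],[-0.65,0,0.23,0,0,0,0],[-0.7,0,0.26,0,0,0,0],[-0.75,0,0.3,0,0,0,0],[-0.8,0,0.33,0,0,0,0],[-0.84,0,0.37,0,0,0,0],[-0.89,0,0.4,0,0,0,0],[-0.93,0,0.44,0,0,0,0]])

```text
time: 52.52
tcp_pos: [0.4023, 0.1776, 0.1782]
ee_rot: [-3.142, 0.0, 1.036]
ft_force: [0.1, 0.1, 0.8]
width: 0.005
grasp_force: 0.7
```

Run:
```python
from h import *
s=bot.sense(); print(local(s["tcp_pos"]),s["ft_force"])
im,L=lid(); cv2.imwrite("pics/s3.png",im)
p=local(s["tcp_pos"])
for th in np.arange(.5,-.01,-.05): print(round(th,2),((lidpt(th)-p[[0,2]])*10*[1,-1]).round(2))
```

```text
[-0.0052  0.0472  0.1782] [0.0821281  0.10788642 0.75582154]
lid pts 3158
max r [0.107 0.186 0.214] angle pctl [0.764 0.811 1.063 1.815 2.067]
0.5 [-0. -0.]
0.45 [-0.06  0.06]
0.4 [-0.12  0.12]
0.35 [-0.18  0.19]
0.3 [-0.23  0.26]
0.25 [-0.28  0.33]
0.2 [-0.33  0.41]
0.15 [-0.37  0.48]
0.1 [-0.4   0.56]
0.05 [-0.44  0.64]
0.0 [-0.47  0.72]
```

View pics/s3.png

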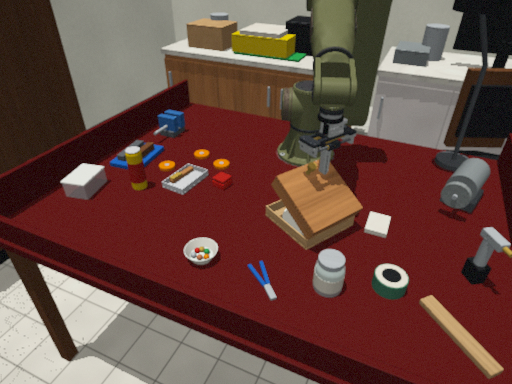

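The lid is at about 0.5 rad with the fingertips on it at (325,170). I'll continue slowly.

Emit:
move_arm(deltas=[[-0.03,0,0.03,0,0,0,0],[-0.06,0,0.06,0,0,0,0],[-0.09,0,0.09,0,0,0,0],[-0.12,0,0.12,0,0,0,0],[-0.15,0,0.16,0,0,0,0],[-0.18,0,0.19,0,0,0,0],[-0.2,0,0.22,0,0,0,0],[-0.23,0,0.26,0,0,0,0],[-0.25,0,0.29,0,0,0,0],[-0.28,0,0.33,0,0,0,0],[-0.3,0,0.37,0,0,0,0],[-0.33,0,0.41,0,0,0,0],[-0.35,0,0.44,0,0,0,0],[-0.37,0,0.48,0,0,0,0],[-0.38,0,0.52,0,0,0,0],[-0.4,0,0.56,0,0,0,0]])

```text
time: 54.58
tcp_pos: [0.382, 0.1434, 0.1222]
ee_rot: [-3.142, 0.0, 1.036]
ft_force: [0.6, -0.1, 0.1]
width: 0.005
grasp_force: 0.3
```

Emit:
move_arm(deltas=[[-0.01,0,0.02,0,0,0,0],[-0.02,0,0.04,0,0,0,0],[-0.03,0,0.06,0,0,0,0],[-0.04,0,0.08,0,0,0,0],[-0.05,0,0.1,0,0,0,0],[-0.05,0,0.12,0,0,0,0],[-0.06,0,0.13,0,0,0,0],[-0.06,0,0.14,0,0,0,0],[-0.06,0,0.15,0,0,0,0],[-0.06,0,0.15,0,0,0,0]])

```text
time: 55.82
tcp_pos: [0.379, 0.1383, 0.1074]
ee_rot: [-3.141, 0.0, 1.036]
ft_force: [0.4, -0.0, -0.1]
width: 0.004
grasp_force: 0.0
```

Run:
```python
from h import *
s=bot.sense(); print(local(s["tcp_pos"]),s["ft_force"])
```

```text
[-0.0509  0.0472  0.1074] [ 0.35134766 -0.04469094 -0.12337348]
```

Run:
```python
from h import *
im,D,c=snap("scene"); P=cloud(c,D); cv2.imwrite("pics/s4.png",cv2.resize(im[110:270,220:420],None,fx=3,fy=3,interpolation=cv2.INTER_CUBIC))
L=np.dstack([(P[...,:2]-C)@EX,(P[...,:2]-C)@EY,P[...,2]])
m=(abs(L[...,1]+.06)<.03)&(abs(L[...,0])<.1)&(L[...,2]>.06)
q=L[m]; k=np.polyfit(q[:,0],q[:,2],1); print("slope",k,len(q))
```

```text
slope [-0.32570998  0.12050288] 886
```

View pics/s4.png

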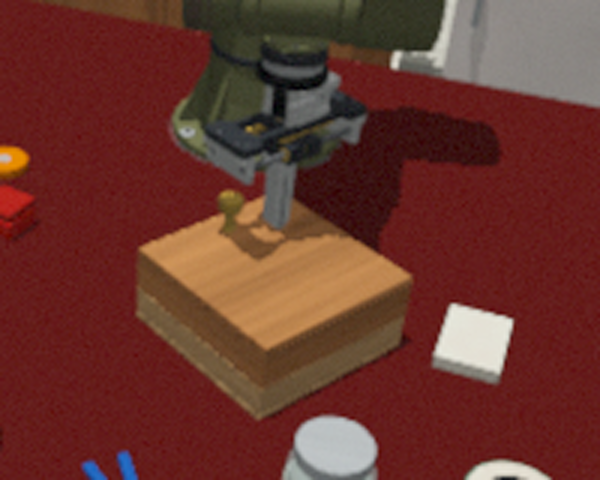

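The lid looks shut or within about 1 mm of it, with the fingertips resting at (277,215). I'll press gently until the rim pushes back.

Emit:
move_arm(deltas=[[0,0,0.01,0,0,0,0],[0,0,0.015,0,0,0,0],[0,0,0.02,0,0,0,0],[0,0,0.02,0,0,0,0]])

```text
time: 56.38
tcp_pos: [0.3791, 0.1384, 0.1065]
ee_rot: [3.141, -0.0, 1.036]
ft_force: [-8.1, -2.8, 20.8]
width: 0.0
grasp_force: 10.3
```

Emit:
move_arm(deltas=[[0,0,0.005,0,0,0,0],[0,0,0.01,0,0,0,0],[0,0,0.01,0,0,0,0]])

```text
time: 56.75
tcp_pos: [0.3792, 0.1384, 0.1063]
ee_rot: [3.141, -0.001, 1.036]
ft_force: [-15.0, -4.3, 35.7]
width: 0.003
grasp_force: 17.9
```

Emit:
move_arm(deltas=[[0,0,0.005,0,0,0,0],[0,0,0.01,0,0,0,0],[0,0,0.01,0,0,0,0]])

```text
time: 57.12
tcp_pos: [0.3793, 0.1384, 0.1062]
ee_rot: [3.141, -0.001, 1.036]
ft_force: [-20.5, -6.0, 51.1]
width: 0.002
grasp_force: 25.5
```

Run:
```python
from h import *
s=bot.sense(); print(local(s["tcp_pos"]),s["ft_force"])
for n in("scene","top"):
    im,D,c=snap(n); P=cloud(c,D)
    L=np.dstack([(P[...,:2]-C)@EX,(P[...,:2]-C)@EY,P[...,2]])
    for x in(-.09,-.05,0,.05,.09):
        q=L[(abs(L[...,1]+.07)<.02)&(abs(L[...,0]-x)<.012)&(L[...,2]>.05)&(L[...,2]<.2)]
        print(n,x,len(q),np.percentile(q[:,2],[10,50,90]).round(4) if len(q) else None)
```

```text
[-0.0506  0.047   0.1062] [-20.46801945  -5.9885002   51.12499217]
scene -0.09 48 [0.0958 0.0972 0.0994]
scene -0.05 55 [0.0955 0.0974 0.0996]
scene 0 58 [0.0958 0.0974 0.099 ]
scene 0.05 62 [0.0959 0.097  0.0989]
scene 0.09 65 [0.0961 0.0973 0.0991]
top -0.09 105 [0.0926 0.0971 0.1004]
top -0.05 101 [0.0927 0.0957 0.0996]
top 0 100 [0.0926 0.0963 0.0997]
top 0.05 103 [0.0928 0.096  0.0991]
top 0.09 100 [0.0928 0.0965 0.1003]
```

The lid is flat at about 0.096 m across its whole depth and pushes back firmly, so it is closed. I'll withdraw upward and check the brush.

Emit:
move_arm(deltas=[[0,0,-0.05,0,0,0,0],[0,0,-0.2,0,0,0,0],[0,0,-0.6,0,0,0,0],[0,0,-1,0,0,0,0],[0,0,-1,0,0,0,0],[0,0,-1,0,0,0,0]])

```text
time: 57.98
tcp_pos: [0.3787, 0.1382, 0.2026]
ee_rot: [-3.141, 0.001, 1.036]
ft_force: [0.2, -0.1, -0.3]
width: 0.007
grasp_force: 0.0
```

Run:
```python
from h import *
im,D,c=snap("top"); cv2.imwrite("pics/top2.png",im); print(bot.sense()["ft_force"])
im,D,c=snap("scene"); P=cloud(c,D)
L=np.dstack([(P[...,:2]-C)@EX,(P[...,:2]-C)@EY,P[...,2]])
print([np.median(L[(abs(L[...,1]+.07)<.02)&(abs(L[...,0]-x)<.012)&(L[...,2]>.05)&(L[...,2]<.2)][:,2]).round(4) for x in(-.09,0,.09)])
```

```text
[0.36634779 0.66766294 0.56890946]
[np.float64(0.0979), np.float64(0.0975), np.float64(0.0973)]
```

View pics/top2.png

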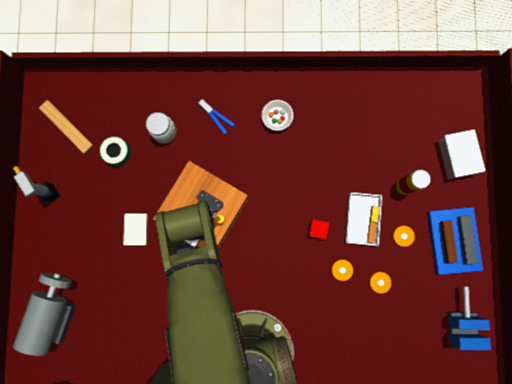

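The lid is closed and the bystanders are in place. The brush has been knocked towards the tray's right wall, at (374,225), so I'll check that it still lies flat inside.

Run:
```python
from h import *
im,D,c=snap("top"); cv2.imwrite("pics/t3.png",cv2.resize(im[180:260,330:410],None,fx=6,fy=6,interpolation=cv2.INTER_CUBIC))
y=-.09; T=np.array([.4165,-.3466]); A=np.array([[np.cos(y),-np.sin(y)],[np.sin(y),np.cos(y)]])
for n in("top","scene"):
    im,D,c=snap(n); P=cloud(c,D)
    for k,z in(("orange",.020),("yellow",.027)):
        for b in blobs(im,k,15):
            w=(onz(c,b[:,0],z)[:,:2]-T)@A
            if abs(w.mean(0)).max()<.1:
                mk=np.zeros(D.shape,np.uint8); cv2.drawContours(mk,[b],-1,1,-1)
                print(n,k,"tray-local min",w.min(0).round(3),"max",w.max(0).round(3),"z",np.percentile(P[mk>0][:,2],[10,50,90]).round(3))
```

```text
top orange tray-local min [-0.072 -0.046] max [-0.005 -0.023] z [0.016 0.02  0.025]
top yellow tray-local min [-0.005 -0.045] max [ 0.042 -0.03 ] z [0.023 0.027 0.032]
```

View pics/t3.png

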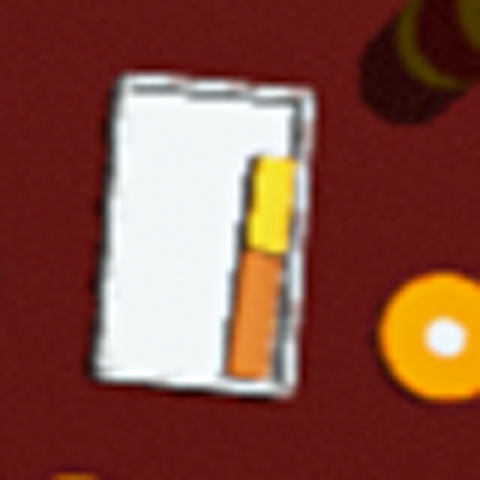

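The brush lies flat inside the tray: handle top at 20 mm, bristles at 27 mm, within the walls. I'll hand the job in.

```bash
python3 -c "
from plant import bot
print(bot.job_done())"
```

```text
the job is handed in; nothing more can be done
None
```

I handed the job in: the brush is flat in the tray (it was nudged against one wall but stayed inside), all five wheels are stacked in grit order on the plate, and the lid is fully closed; the final press on the closed lid reached about 50 N through the fingertips.

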